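# Close the last swing bolt on a chocolate strainer

## Robot

A 6-joint arm with a two-finger parallel gripper is mounted at the origin on the work surface. World frame = base frame: x ahead of the robot, y to its left, z up, the work surface at z = 0. Lengths are in m, angles in degrees, forces in N, time in s.
With the tool pointing down it reaches from about 0.35 to 0.85 m from the base axis. Payload 8.1 kg.
Tool frame: the origin (TCP) lies on the mounting face of the last link; the fingertips stand 173 mm ahead of it and the grasp point (between the pads) lies 155 mm ahead of it; y points along the fingers, x is the direction in which the jaws open and shut, and the axes are right-handed (so a half turn about y gives the same grasp; the last joint's range is limited). The gripper opens to 85 mm and grips with 20 to 120 N. Pads are 22 mm wide; open, the fingers measure 114 mm over their backs; the gripper's body (76 mm by 85 mm) begins 54 mm behind the grasp point. The pads swing forward as they close: fully open they stand 13 mm farther back than shut.
Start: joints at [-81.154, 7.471, 85.268, -0, 87.261, -4.893], TCP at [0.143, -0.583, 0.405] pointing down, gripper open.
Joint ranges: [-169.43, 169.43], [-51.17, 129.36], [1.28, 143.12], [-76.62, 256.62], [0, 156.53], [-152.29, 152.29]. Speed limits (degrees/s): [136.94, 136.94, 159.86, 180, 180, 180].

## Interface

Orientations are given as [roll, pitch, yaw] about the fixed x, y, z axes, in that order (R = Rz(yaw) Ry(pitch) Rx(roll)).
In Python, from cell import * gives the robot as it stands.
- The arm moves only by the shell command python3 -m handwheel 'ROWS'. ROWS is text: rows parted by semicolons, each of 7 numbers parted by spaces: the shift along the tool's x, y, z in mm, then the turn, a rotation vector about the tool's x, y, z in degrees, then the opening, from -1 (shut) to 1 (fully open), so that 0 is half open. A call has exactly 8 rows; each row shifts and turns the pose as measured when the row begins, along the tool's axes as they then stand; what a row does not reach is not made up. A row lasts 1/10 s, in which the tool goes at most 50 mm and 8.59 degrees, less where a joint would pass 70% of its speed; a pose out of reach is approached as far as the arm can. A call is refused whole if a number of a shift passes 50 or a number of a turn 8.59, either way. A call with a gripper value outside its range is refused whole. The fingers move at their own pace and stop on an object; the grip force is fixed at half the most. Time passes only in rows, so rows that do not move let the fingers close, or fill a call up. It gives the time, the measured TCP pose, the force and the opening at its end, in the units of the state.
- sense(): the state, without advancing time (a new reading comes with each control period).
- grab_frame(name): name is "scene" or "top" or "wrist"; returns the picture (400x640x3 uint8, red, green, blue); there is no depth.
- camera_params(name): a dict with "camera_matrix" (3x3 intrinsics, pixels), "R" (3x3) and "t" (3): a world point X has camera coordinates R X + t. Camera axes: x right, y down, z forward; pixel columns grow to the right and rows downward; lengths in m; the calibration is good to about 2 mm. A picture is of the moment at which its call begins: read the wrist's pose just before it. camera_params takes no time and is no camera call; for the wrist camera it gives the pose at the moment of the call.
- sign_off(): hands the job in, once; it reports no verdict.
The state is a dict: "t": time; "q": joint angles; "qvel": joint speeds; "joint_efforts": joint torques, N m; "eef_pos": TCP position; "tcp_rot": TCP orientation; "wrist_force": force on the tool from outside, world axes, zero at the start; "torque": the same for the moment, N m; "finger_gap": finger opening in m.
Only numpy, scipy, OpenCV 4.12 (cv2) and the standard library are available. Lean on these libraries where they do the work, as an engineer would, in place of code of your own. Each camera call takes 0.05 s, during which the arm holds its last target. There are 200 camera calls.

## Task

Close the last open swing bolt on the strainer lid so it matches the other two: swing the bolt upright into its slotted ear, then wind its winged hand nut down to the last position before it bottoms on the ear in which its crown slot lines up with the cross hole through the bolt. Then push the loose L-shaped locking pin through slot and hole from the outer side until its tip shows beyond the far side of the crown, let go, and leave the other things on the bench where they are.

Things in the scene. Friction and masses are not known exactly. Their poses are not given: they have to be found in the camera images.
- strainer: stainless basket strainer (mm), fixed; shell 144 across, lid 172 across with its rim 173 above the bench, bow handle on top up to 211, pipe stubs to 136 either side along y at 53 to 117 high. Origin on the bench under its middle. Three swing bolts stand 100 from its middle: the open one at -x (to the robot); the two others, 120 degrees off, are closed and pinned as wanted, 245 high.
- swing_bolt (a joint): angle of the open bolt (rad): 0 = upright, at its stop in the lid's slotted ear; grows as it leans outwards, away from the lid's middle (to 0.95). Stiff pivot: it stays where left and takes 5 to 10 N at its tip to move. Closed fingers on the outer side of its bare end can push it up.
- bolt_pivot (a point): pivot of the open bolt, on its axis, 120 mm above the bench. Axes turn with the bolt: z along it to its tip, y along the level pivot, x to the lid's middle when upright. The bolt is a threaded rod of 22 mm diameter; the ear's top is 55 mm above the pivot.
- bolt_tip (a point): centre of the free end of the open bolt, 125 mm from the pivot along it (245 mm above the bench when upright); axes as bolt_pivot. With the nut wound up, 19 mm or more of bare rod stands above its wings.
- cross_hole (a point): centre of the cross hole through the open bolt, 88 mm from the pivot along it: 33 mm above the ear's top, 208 mm above the bench when upright. 13 mm wide and high, runs along x of this frame; +x is the way the pin is pushed, from the outer side to the lid's middle. The nut covers the hole until it is down. Axes as bolt_pivot.
- wing_nut (a joint): angle of the hand nut (rad), right-hand thread: clockwise from above winds it down and lowers the value, 4 mm a turn. 0 = wanted: slot in line with the hole at the lowest place, underside 0.3 mm off the ear; it bottoms at -0.45. The slot also lines up every half turn higher: too high. Starts 1.4 to 2.1 turns up. Turns easily (0.04 N m), stays where left.
- nut_base (a point): centre of the nut's underside, on the bolt's axis; z up the bolt, x along the slot. Hub 36 mm diameter; castle crown 26 to 40 mm above the underside, cut by one slot straight across (13 mm wide at the bolt, wider outside, open at the top). Two opposite wings along y: level arms (top 17 mm above the underside), each ending in an upright round post.
- wing_a (a point): centre of the top of one wing post (round, 16 mm diameter), 52 mm from the bolt's axis and 42 mm above the nut's underside; bare for 25 mm below its top. At nut angle 0 it lies on the +y side of the cross hole (cross_hole axes).
- wing_b (a point): centre of the top of the other wing post, the same, opposite wing_a
- lock_pin: loose L-shaped locking pin of round steel bar, 10 mm diameter, 80 g, lying flat on the bench. Straight shaft 102 mm long, rounded tip at +x; at the other end a 40 mm leg bends off to +y. Origin on its underside at mid-shaft: shaft axis 5 mm above it, tip 50 mm ahead, leg 47 mm behind.
- pin_tip (a point): end point of the pin's tip, on the shaft's axis; axes as the pin, x along the shaft and out of the tip
- pin_bend (a point): point on the shaft's axis at the bend, 97 mm behind the tip
- jug: stainless jug, 90 mm diameter, 105 mm high, handle at +y, a bystander; origin under its middle
- spatula: spatula with white handle, about 260 mm long along x, lying on the bench, a bystander
- end_cap: blank steel end cap for a pipe, a disc 64 mm across and 13 mm high, lying on the bench, a bystander; origin under its middle

How it is judged:
By the outcome, as a careful person would: the job done as asked, in the order asked, and still so for the second after the job is handed in, with the robot touching nothing.
It also fails if it takes over 72 s, if anything falls off the work surface, if the arm or the gripper's body presses on something with over 40 N, if the wrist force passes 120 N, or if a joint passes its speed limit or range.

## Working session

There is one attempt and no reset: what is moved stays moved. The work goes in short steps, Python scripts to look and compute and a shell command to move; the robot and the scene stay as the last step left them, time stands still between calls to the robot, and variables do not carry over. Pictures are saved under pics/ and viewed, about 8 in all and at most 12, crops included, and the job is handed in when it is done.

```bash
ls; mkdir -p pics; python3 - <<'E'
from cell import *
import cv2,numpy as np
s=sense();print(s)
for n in("scene","top"):
    im=grab_frame(n);cv2.imwrite(f"pics/{n}0.png",im[:,:,::-1]);c=camera_params(n);print(n,c)
a=cv2.imread("pics/scene0.png");b=cv2.imread("pics/top0.png")
E
```

```text
pics
{'t': 0.0, 'q': array([-8.11533438e+01,  7.51505931e+00,  8.53290850e+01, -3.40186879e-03,
        8.72621302e+01, -4.89260307e+00]), 'qvel': array([-0.07509035, -0.00732959, -0.02087514,  0.04978319,  0.01587234,
       -0.05517648]), 'joint_efforts': array([ 1.70749594e-03, -5.69399071e+01, -5.00545979e+01, -7.93343725e-05,
        1.50383130e-02,  1.71107109e-05]), 'eef_pos': array([ 0.14248184, -0.5825987 ,  0.40364651]), 'tcp_rot': array([-89.99432132,   0.10617714, -76.26056986]), 'wrist_force': array([0.28423618, 0.02898123, 0.35867667]), 'torque': array([-0.04178035, -0.00456332, -0.01156162]), 'finger_gap': 0.08502562361338482}
scene {'camera_matrix': array([[382.31033634,   0.        , 318.77917765],
       [  0.        , 382.31033634, 203.24343616],
       [  0.        ,   0.        ,   1.        ]]), 'R': array([[ 0.76241131,  0.64700055, -0.0109215 ],
       [ 0.43303711, -0.52267764, -0.73436159],
       [-0.48084077,  0.55515617, -0.6786706 ]]), 't': array([-0.42605819, -0.09616223,  1.56472689])}
top {'camera_matrix': array([[437.93819099,   0.        , 321.60780775],
       [  0.        , 437.93819099, 197.05679558],
       [  0.        ,   0.        ,   1.        ]]), 'R': array([[-0.03533299, -0.99936937,  0.00352822],
       [-0.97614204,  0.03375452, -0.21449323],
       [ 0.21423887, -0.01102274, -0.9767191 ]]), 't': array([0.06654036, 0.55448378, 1.14391478])}
```

View pics/scene0.png

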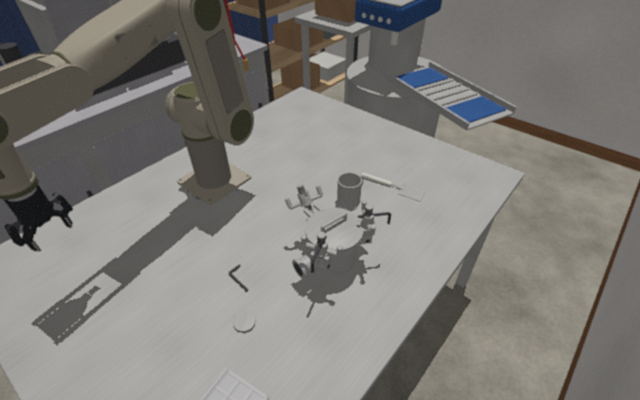

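View pics/top0.png

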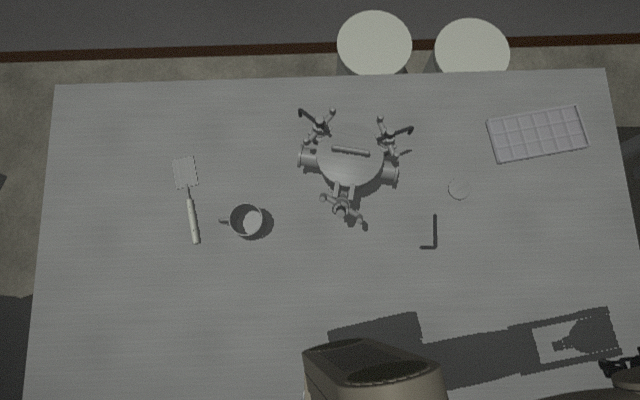

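```bash
cat > h.py <<'E'
from cell import *
import cv2,numpy as np
def ray(c,u,v):
    K,R,t=c["camera_matrix"],c["R"],c["t"]
    o=-R.T@t; d=R.T@np.linalg.solve(K,[u,v,1.]); return o,d/np.linalg.norm(d)
def plane(c,u,v,z):
    o,d=ray(c,u,v); return o+d*(z-o[2])/d[2]
def tri(c1,p1,c2,p2):
    (o1,d1),(o2,d2)=ray(c1,*p1),ray(c2,*p2)
    s=np.linalg.lstsq(np.c_[d1,-d2],o2-o1,rcond=None)[0]
    a,b=o1+s[0]*d1,o2+s[1]*d2; return (a+b)/2,np.linalg.norm(a-b)
def proj(c,X):
    p=c["camera_matrix"]@(c["R"]@np.asarray(X)+c["t"]); return p[:2]/p[2]
E
python3 - <<'E'
from h import *
a=cv2.imread("pics/scene0.png");b=cv2.imread("pics/top0.png")
x=cv2.resize(b[95:255,285:445],(600,600),interpolation=cv2.INTER_CUBIC)
y=cv2.resize(a[170:290,270:410],(700,600),interpolation=cv2.INTER_CUBIC)
cv2.imwrite("pics/c1.png",x);cv2.imwrite("pics/c2.png",y)
c=camera_params("top")
for n,p,z in(("lidtop",(349,157),.173),("bolt",(343,205),.2),("tipA",(435,215),.005),("bend",(435,247),.005),("leg",(420,247),.005)):print(n,plane(c,*p,z).round(3))
w=camera_params("wrist");R=w["R"];print("wristcam pos",-R.T@w["t"],R,w["camera_matrix"])
E
```

```text
lidtop [ 0.633 -0.025  0.173]
bolt [ 0.504 -0.002  0.2  ]
tipA [ 0.505 -0.275  0.005]
bend [ 0.414 -0.267  0.005]
leg [ 0.415 -0.225  0.005]
wristcam pos [ 0.21311548 -0.5661924   0.37335125] [[ 2.38247180e-01 -9.71204145e-01 -8.88797931e-04]
 [-9.31429344e-01 -2.28749006e-01  2.83042874e-01]
 [-2.75095724e-01 -6.66063141e-02 -9.59106846e-01]] [[346.3170411    0.         317.7637509 ]
 [  0.         346.3170411  202.50701232]
 [  0.           0.           1.        ]]
```

View pics/c1.png

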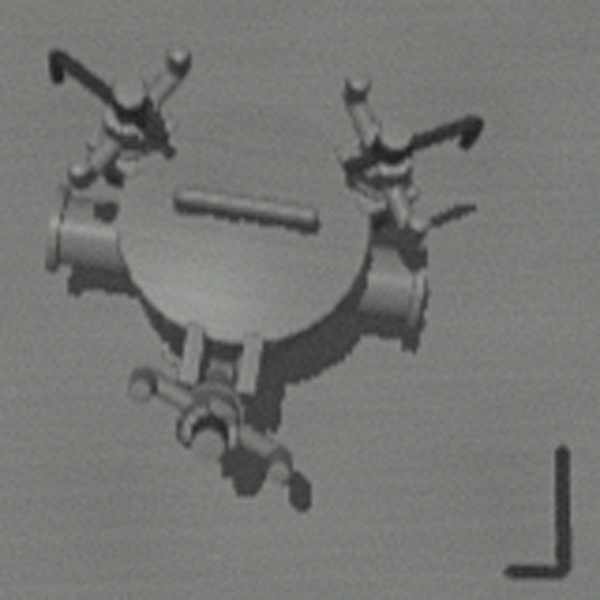

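View pics/c2.png

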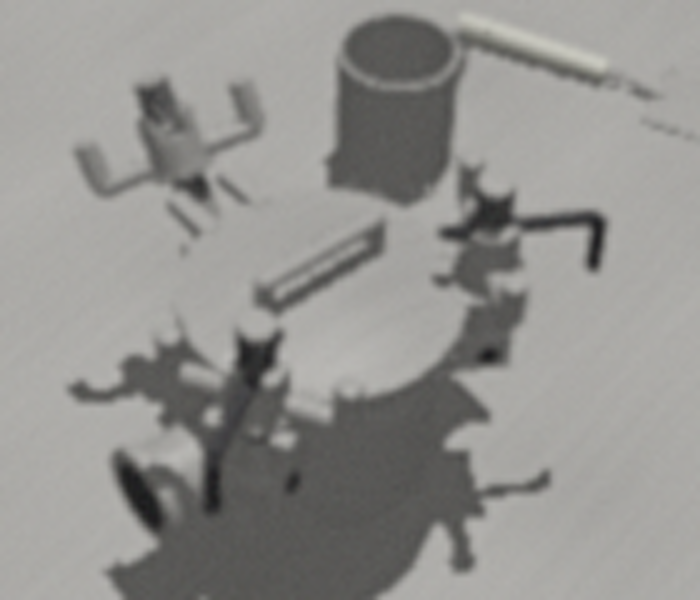

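```bash
python3 - <<'E'
from h import *
T,S=camera_params("top"),camera_params("scene")
f=lambda x,y:(285+x/3.75,95+y/3.75); g=lambda x,y:(270+x/5,170+y/5)
l,r=plane(T,*f(57,243),.085),plane(T,*f(418,312),.085)
d=l-r;c=(l+r)/2;print("stubs",l,r,c,np.hypot(*d[:2]),"yaw",np.degrees(np.arctan2(-d[0],d[1])))
hl,hr=plane(T,*f(180,200),.208),plane(T,*f(317,220),.208);print("handle",hl,hr,(hl+hr)/2,np.degrees(np.arctan2(-(hl-hr)[0],(hl-hr)[1])))
bl,br=plane(T,*f(133,92),.245),plane(T,*f(393,138),.245);print("closed tips",bl,br, np.hypot(*(bl-br)[:2]))
for n,p,q in(("tip",(208,435),(155,85)),("wL",(143,378),(243,85)),("wR",(280,460),(92,148)),("handL",(180,196),(380,225)),("handR",(317,218),(263,290))):
    print(n,*tri(T,f(*p),S,g(*q)))
E
```

```text
stubs [0.6575364  0.10236295 0.085     ] [ 0.59641077 -0.15781427  0.085     ] [ 0.62697358 -0.02772566  0.085     ] 0.2672611533616984 yaw -13.22120991200706
handle [0.64587172 0.01639708 0.208     ] [ 0.62906118 -0.07278574  0.208     ] [ 0.63746645 -0.02819433  0.208     ] -10.674733470627558
closed tips [0.70719751 0.04519655 0.245     ] [ 0.67027181 -0.1197789   0.245     ] 0.16905740253823737
tip [0.48581104 0.00532913 0.22036679] 0.0009252965344198647
wL [0.52460585 0.0444749  0.21587327] 0.0018002258828961504
wR [ 0.47328183 -0.04136238  0.19291999] 0.00013434629231245295
handL [0.6530472 0.0159197 0.1955501] 0.00048174278391579454
handR [ 0.63481953 -0.07256742  0.19893013] 0.004116161170239497
```

```bash
R="-34 -7 24 0 0 0 -1"; python3 -m handwheel '-34 -7 24 0 0 0 -1;-34 -7 24 0 0 0 -1;-34 -7 24 0 0 0 -1;-34 -7 24 0 0 0 -1;-34 -7 24 0 0 0 -1;-34 -7 24 0 0 0 -1;-34 -7 24 0 0 0 -1;-34 -7 24 0 0 0 -1'
python3 -m handwheel '-34 -7 24 0 0 0 -1;-34 -7 24 0 0 0 -1;-34 -7 24 0 0 0 -1;-34 -7 24 0 0 0 -1;-34 -7 24 0 0 0 -1;-34 -7 24 0 0 0 -1;-34 -7 24 0 0 0 -1;-34 -7 24 0 0 0 -1'
python3 -m handwheel '0 0 0 0 6.7 0 -1;0 0 0 0 6.7 0 -1;0 0 0 0 6.7 0 -1;0 0 0 0 6.7 0 -1;0 0 0 0 0 0 -1;0 0 0 0 0 0 -1;0 0 0 0 0 0 -1;0 0 0 0 0 0 -1'
python3 - <<'E'
from h import *
s=sense();print(s["q"].round(1),s["eef_pos"],s["tcp_rot"])
c=camera_params("wrist");im=grab_frame("wrist")
np.savez("w1.npz",**c);cv2.imwrite("pics/w1.png",im[:,:,::-1])
print(-c["R"].T@c["t"])
E
```

```text
t: 0.9
eef_pos: [0.2655, -0.2652, 0.4549]
tcp_rot: [-90.0, 0.9, -76.7]
wrist_force: [0.7, 0.5, 0.7]
finger_gap: 0.0
t: 1.7
eef_pos: [0.3907, 0.0568, 0.5159]
tcp_rot: [-89.9, 0.9, -76.8]
wrist_force: [1.2, -0.5, -0.2]
finger_gap: 0.0001
t: 2.5
eef_pos: [0.3912, 0.0637, 0.5143]
tcp_rot: [-90.6, 0.8, -103.5]
wrist_force: [0.1, -0.8, 0.2]
finger_gap: -0.0001
[  1.4 -25.7 103.7   1.  102.4 105. ] [0.39123706 0.06365476 0.51430332] [ -90.57210756    0.81790638 -103.46005251]
[0.46175326 0.04658377 0.48319425]
```

View pics/w1.png

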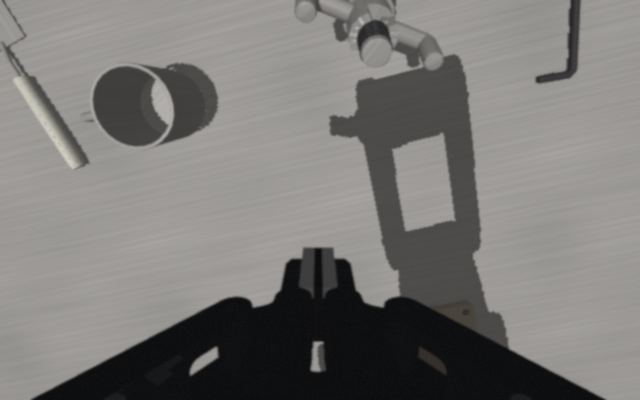

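```bash
python3 - <<'E'
from h import *
T,S=camera_params("top"),camera_params("scene");W=dict(np.load("w1.npz"))
f=lambda x,y:(285+x/3.75,95+y/3.75); g=lambda x,y:(270+x/5,170+y/5)
for n,w,p,q in(("tip",(376,52),(208,437),(155,85)),("wL",(306,9),(143,380),(243,84)),("wR",(434,61),(280,462),(92,148))):
    print(n,tri(W,w,T,f(*p)),tri(W,w,S,g(*q)))
# tip assuming pivot candidates
for px in(.535,.54,.545):
  P=np.array([px,-.0045,.12]);o,d=ray(W,376,52)
  b=d@(P-o);print(px,[ (o+d*s).round(4) for s in b+np.sqrt(np.maximum(0,b*b-((P-o)@(P-o)-.125**2)))*np.array([-1,1])])
E
```

```text
tip (array([0.48060389, 0.00708608, 0.24254609]), np.float64(0.000472292256443424)) (array([0.48347939, 0.00463266, 0.21949395]), np.float64(0.0033967204045518345))
wL (array([0.53101362, 0.04450834, 0.17646596]), np.float64(0.0031781594414049203)) (array([0.52166204, 0.04529431, 0.21411771]), np.float64(0.0016548068653323069))
wR (array([ 0.46815063, -0.03901691,  0.20934812]), np.float64(0.0025084608656480933)) (array([ 0.46971495, -0.04179092,  0.19174293]), np.float64(0.005783728615168013))
0.535 [array([0.4812, 0.0056, 0.2324]), array([ 0.499 , -0.0318,  0.0035])]
0.54 [array([0.4814, 0.0052, 0.23  ]), array([ 0.4989, -0.0316,  0.0051])]
0.545 [array([0.4816, 0.0048, 0.2273]), array([ 0.4987, -0.0312,  0.007 ])]
```

```bash
cat >> h.py <<'E'
from scipy.spatial.transform import Rotation as Ro
def to(pos,yaw,q=None,tip=0.):
    """shift(mm, tool axes now) and rotvec(deg) to reach TCP pos / yaw, fingers down"""
    s=sense();A=Ro.from_euler("xyz",s["tcp_rot"],degrees=True);B=Ro.from_euler("xyz",[-90,0,yaw],degrees=True)
    p=np.array(pos,float)-s["eef_pos"]
    print("at",s["eef_pos"].round(4),s["tcp_rot"].round(1),"q6",s["q"][5].round(1),"F",s["wrist_force"].round(1))
    print("shift",(A.inv().apply(p)*1000).round(1),"rot",(A.inv()*B).as_rotvec(degrees=True).round(2))
E
python3 -c "
from h import *
to([.4407,.0185,.217+.173],-103)"
```

```text
at [0.3912 0.0637 0.5143] [ -90.6    0.8 -103.5] q6 105.0 F [ 0.1 -1.  -0.1]
shift [ 34.2 123.2  59.9] rot [ 0.57 -0.47 -0.82]
```

```bash
python3 -m handwheel '5.7 20.5 10 0.1 -0.1 -0.14 -1;5.7 20.5 10 0.1 -0.1 -0.14 -1;5.7 20.5 10 0.1 -0.1 -0.14 -1;5.7 20.5 10 0.1 -0.1 -0.14 -1;5.7 20.5 10 0.1 0 -0.14 -1;5.7 20.5 10 0.1 0 -0.14 -1;0 0 0 0 0 0 -1;0 0 0 0 0 0 -1'
python3 -c "
from h import *
to([.4407,.0185,.217+.173],-103)
c=camera_params('wrist');im=grab_frame('wrist')
np.savez('w2.npz',**c);cv2.imwrite('pics/w2.png',im[:,:,::-1])"
```

```text
t: 3.35
eef_pos: [0.4434, 0.0159, 0.3887]
tcp_rot: [-89.7, 0.0, -102.7]
wrist_force: [-0.0, -0.6, -0.0]
finger_gap: -0.0002
at [0.4434 0.0159 0.3887] [ -89.7    0.  -102.7] q6 98.1 F [-0.  -0.6 -0. ]
shift [-2.  -1.3 -3.2] rot [-0.27  0.34 -0.04]
```

View pics/w2.png

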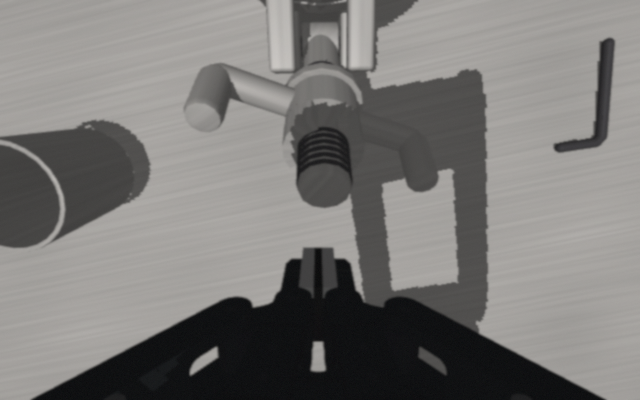

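```bash
python3 -m handwheel '1 0 8 0 0 0 -1;1 0 8 0 0 0 -1;0 -2 8 0 0 0 -1;0 -2 8 0 0 0 -1;0 -2 8 0 0 0 -1;0 -2 8 0 0 0 -1;0 -3 8 0 0 0 -1;0 -3 8 0 0 0 -1'
python3 -c "
from h import *
to([.54-.022*.974,-.0045+.022*.225,.233+.173],-103)"
```

```text
t: 4.2
eef_pos: [0.507, 0.0011, 0.4159]
tcp_rot: [-89.9, 0.1, -102.4]
wrist_force: [-0.3, -0.5, -0.2]
finger_gap: -0.0
at [0.507  0.0011 0.4159] [-8.990e+01  1.000e-01 -1.024e+02] q6 96.7 F [-0.3 -0.5 -0.2]
shift [-1.8  9.9 11.5] rot [-0.07  0.57 -0.08]
```

```bash
python3 -c "
from h import *
c=camera_params('wrist');im=grab_frame('wrist')
np.savez('w3.npz',**c);cv2.imwrite('pics/w3.png',im[:,:,::-1])"
```

```text
(no output)
```

View pics/w3.png

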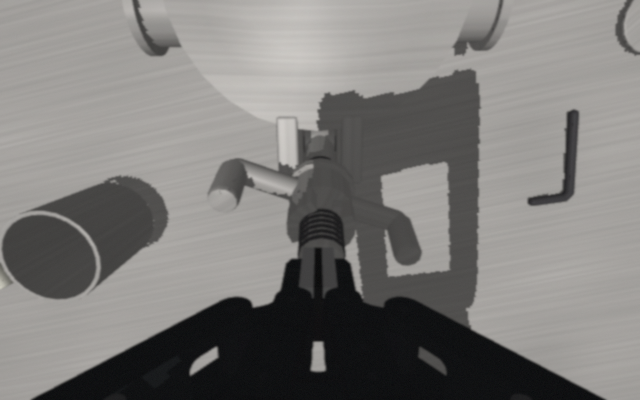

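```bash
python3 -c "
from h import *
W1,W2,W3=[dict(np.load(f'w{i}.npz')) for i in (1,2,3)]
print(tri(W1,(376,52),W2,(325,185)))
T,S=camera_params('top'),camera_params('scene')
print(tri(W2,(325,185),S,(301,187)),tri(W2,(325,185),T,(340.5,211.5)))
for X in([.48,.005,.23],[.482,.0055,.22]):
  print(proj(W1,X),proj(W2,X),proj(T,X),proj(S,X),W2['R']@X+W2['t'])
print('posts',tri(W1,(306,9),W2,(205,118)),tri(W1,(434,61),W2,(420,180)))
print('posts',tri(W2,(205,118),W3,(222,200)),tri(W2,(421,180),W3,(407,255)))
"
```

```text
(array([0.48208038, 0.00361701, 0.2207482 ]), np.float64(0.00017366418257224665))
(array([0.48334967, 0.00462698, 0.21980558]), np.float64(0.003674198309974324)) (array([0.48358908, 0.0046675 , 0.22623496]), np.float64(0.0026410895791661275))
[376.68320573  54.12115535] [322.90010402 196.36279145] [341.05920565 212.81278747] [299.55114562 183.87186288] [ 0.00197569 -0.00236336  0.13321005]
[373.33100508  52.97292243] [320.32930411 185.66996523] [340.61023739 212.74613932] [300.28066661 186.5321258 ] [ 0.00105418 -0.00691833  0.14230142]
posts (array([0.51906351, 0.04422813, 0.21930418]), np.float64(0.0019848878503015825)) (array([ 0.46762745, -0.04230553,  0.19319524]), np.float64(0.0018356260168713244))
posts (array([0.52088604, 0.07474064, 0.12274544]), np.float64(0.0005632382096372752)) (array([ 0.4523523 , -0.05638289,  0.14039449]), np.float64(0.002839303105668849))
```

```bash
python3 -m handwheel '0 0 -20 0 0 0 -1;0 0 -20 0 0 0 -1;0 10 -12 0 0 0 -1;0 10 0 0 0 0 -1;0 10 0 0 0 0 -1;0 5 0 0 0 0 -1;0 0 0 0 0 0 -1;0 0 0 0 0 0 -1'
python3 -c "
from h import *
to([.4407,.0185,.209+.173],-103)
c=camera_params('wrist');im=grab_frame('wrist')
np.savez('w4.npz',**c);cv2.imwrite('pics/w4.png',im[:,:,::-1])"
```

```text
t: 5.05
eef_pos: [0.4595, 0.0115, 0.3794]
tcp_rot: [-89.7, 0.1, -102.5]
wrist_force: [0.8, 0.1, 0.5]
finger_gap: 0.0002
at [0.4595 0.0115 0.3794] [-8.970e+01  1.000e-01 -1.025e+02] q6 97.5 F [0.8 0.1 0.5]
shift [ -2.8  -2.7 -19.9] rot [-0.28  0.51 -0.09]
```

View pics/w4.png

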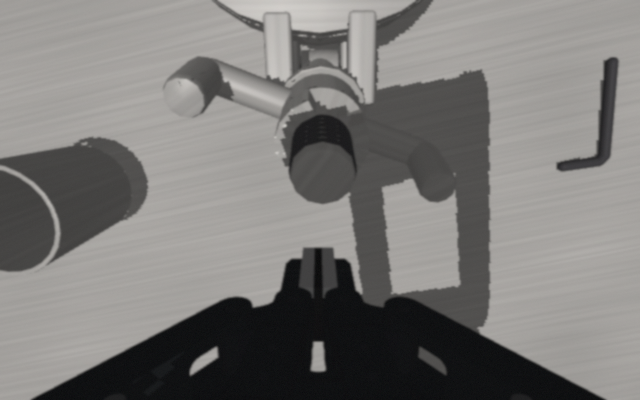

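```bash
python3 -c "
from h import *
W=dict(np.load('w4.npz'))
K,R,t=W['camera_matrix'],W['R'],W['t']
for dep in(.112,.115,.118): print((R.T@(dep*np.linalg.solve(K,[323,173,1])-t)).round(4))
s=sense();print(s['eef_pos'])
"
```

```text
[ 0.5089 -0.0017  0.2391]
[ 0.5083 -0.0016  0.2362]
[ 0.5077 -0.0015  0.2332]
[0.45951622 0.01146075 0.37945073]
```

```bash
python3 -m handwheel '0 -6 5 0 0.2 0 -1;0 -6 5 0 0.2 0 -1;0 0 6 0 0 0 -1;0 0 6 0 0 0 -1;0 0 6 0 0 0 -1;0 0 5 0 0 0 -1;0 0 5 0 0 0 -1;0 0 5 0 0 0 -1'
python3 -c "
from h import *
u=np.array([.974,-.225,0]);to(np.array([.5535,-.012,.232+.173])-.022*u,-103)"
```

```text
t: 5.9
eef_pos: [0.504, 0.0015, 0.395]
tcp_rot: [-90.0, 0.1, -102.9]
wrist_force: [-7.1, 1.1, 5.0]
finger_gap: -0.0002
at [0.504  0.0015 0.395 ] [-9.000e+01  1.000e-01 -1.029e+02] q6 97.2 F [-7.1  1.1  5. ]
shift [  2.  -10.   29.3] rot [ 0.05  0.09 -0.1 ]
```

```bash
python3 -m handwheel '0.5 0 5 0 0 0 -1;0.5 0 5 0 0 0 -1;0.5 0 5 0 0 0 -1;0.5 -1 4 0 0 0 -1;0 -1 4 0 0 0 -1;0 -1 3 0 0 0 -1;0 0 0 0 0 0 -1;0 0 0 0 0 0 -1'
python3 -c "
from h import *
u=np.array([.974,-.225,0]);to(np.array([.5535,-.012,.232+.173])-.022*u,-103)"
```

```text
t: 6.7
eef_pos: [0.5286, -0.005, 0.3954]
tcp_rot: [-91.3, 0.2, -102.8]
wrist_force: [-1.9, 1.0, 1.5]
finger_gap: -0.0001
at [ 0.5286 -0.005   0.3954] [ -91.3    0.2 -102.8] q6 96.5 F [-1.9  1.   1.5]
shift [ 1.2 -9.7  3.6] rot [ 1.3   0.22 -0.17]
```

```bash
python3 -m handwheel '0 -2 1 0.4 0 0 -1;0 -2 2 0.4 0 0 -1;0 -2 3 0.4 0 0 -1;0 0 3 0 0 0 -1;0 0 2 0 0 0 -1;0 0 2 0 0 0 -1;0 0 2 0 0 0 -1;0 0 2 0 0 0 -1'
python3 -c "
from h import *
u=np.array([.974,-.225,0]);to(np.array([.5535,-.012,.232+.173])-.022*u,-103)"
```

```text
t: 7.5
eef_pos: [0.5342, -0.0057, 0.3949]
tcp_rot: [-93.2, -0.0, -102.6]
wrist_force: [-16.7, 3.4, 9.9]
finger_gap: -0.0002
at [ 0.5342 -0.0057  0.3949] [ -93.2   -0.  -102.6] q6 96.4 F [-16.7   3.4   9.9]
shift [ 1.8 -9.9 -2.3] rot [3.2  0.39 0.03]
```

```bash
python3 -m handwheel '0 -2 1 0 0 0 -1;0 -2 1 0 0 0 -1;0 -2 1 0 0 0 -1;0 -2 1 0 0 0 -1;0 -1 1 0 0 0 -1;0 0 2 0 0 0 -1;0 0 2 0 0 0 -1;0 0 2 0 0 0 -1'
python3 -c "
from h import *
u=np.array([.974,-.225,0]);to(np.array([.5535,-.012,.232+.173])-.022*u,-103)"
```

```text
t: 8.3
eef_pos: [0.5395, -0.0065, 0.3975]
tcp_rot: [-95.1, -0.1, -102.5]
wrist_force: [-16.3, 3.1, 9.4]
finger_gap: 0.0003
at [ 0.5395 -0.0065  0.3975] [-9.510e+01 -1.000e-01 -1.025e+02] q6 96.2 F [-16.3   3.1   9.4]
shift [ 2.1 -6.9 -7.8] rot [5.14 0.48 0.16]
```

```bash
python3 -m handwheel '0 0 -10 0 0 0 -1;0 0 -10 1.3 0 0 -1;0 -10 -10 1.3 0 0 -1;0 -20 -5 1.3 0 0 -1;0 -20 0 1.3 -8 0 1;0 -20 0 0 -8 0 1;0 -5 0 0 -8 0 1;0 0 0 0 -8 0 1'
python3 -m handwheel '0 0 0 0 -8.5 0 1;0 0 0 0 -8.5 0 1;0 0 0 0 -8.5 0 1;0 0 0 0 -8.5 0 1;0 0 0 0 -8.5 0 1;0 0 0 0 -8.5 0 1;0 0 0 0 -8.5 0 1;0 0 0 0 -8.5 0 1'
python3 -m handwheel '0 0 0 0 -8.5 0 1;0 0 0 0 -8.5 0 1;0 0 0 0 -8.5 0 1;0 0 0 0 -8.5 0 1;0 0 0 0 -8.5 0 1;0 0 0 0 -8.5 0 1;0 0 0 0 -8.5 0 1;0 0 0 0 -8.5 0 1'
python3 -c "
from h import *
to([.551,-.011,.46],98)"
```

```text
t: 9.1
eef_pos: [0.5061, 0.0008, 0.4779]
tcp_rot: [-89.4, -0.4, -69.5]
wrist_force: [-0.5, 0.1, -1.0]
finger_gap: 0.0579
t: 9.9
eef_pos: [0.5067, 0.0003, 0.4802]
tcp_rot: [-90.3, -1.4, -0.8]
wrist_force: [0.5, -0.2, 0.2]
finger_gap: 0.0856
t: 10.7
eef_pos: [0.5072, -0.0001, 0.4811]
tcp_rot: [-92.0, -0.4, 68.0]
wrist_force: [0.5, -0.9, 0.4]
finger_gap: 0.0854
at [ 5.072e-01 -1.000e-04  4.811e-01] [-92.   -0.4  68. ] q6 -73.7 F [ 0.5 -0.9  0.4]
shift [  6.2  22.7 -43.9] rot [  2.08 -30.02  -0.16]
```

```bash
python3 -m handwheel '3 0 -22 0 0 0 1;3 0 -22 1 0 0 1;0 0 0 1 -7.5 0 1;0 0 0 0 -7.5 0 1;0 0 0 0 -7.5 0 1;0 0 0 0 -7.5 0 1;0 0 0 0 0 0 1;0 0 0 0 0 0 1'
python3 -c "
from h import *
to([.551,-.011,.46],98)
c=camera_params('wrist');im=grab_frame('wrist')
np.savez('w5.npz',**c);cv2.imwrite('pics/w5.png',im[:,:,::-1])"
```

```text
t: 11.5
eef_pos: [0.5526, -0.0118, 0.4832]
tcp_rot: [-90.6, -0.1, 99.2]
wrist_force: [0.2, 0.1, 0.2]
finger_gap: 0.0854
at [ 0.5526 -0.0118  0.4832] [-90.6  -0.1  99.2] q6 -105.8 F [0.2 0.1 0.2]
shift [ 1.  23.2  1.7] rot [0.63 1.2  0.1 ]
```

View pics/w5.png

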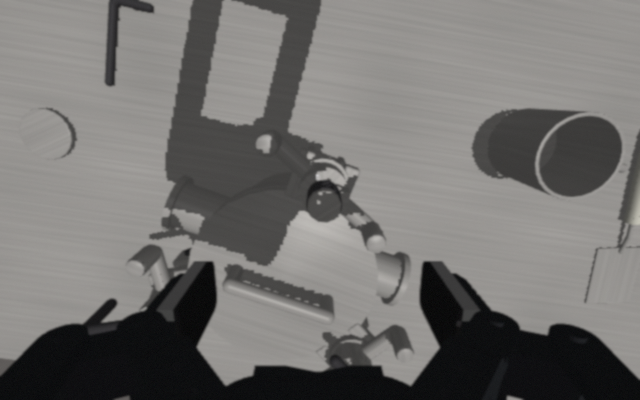

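```bash
python3 -c "
from h import *
W=dict(np.load('w5.npz'))
print('tip@.245',plane(W,323,203,.245),'axis px',proj(W,[.5526,-.0118,.245]))
for z in(.22,.224): 
  a,b=plane(W,268,140,z),plane(W,376,243,z);d=b-a;print(z,a,b,np.hypot(*d[:2]),np.degrees(np.arctan2(d[1],d[0])),(a+b)/2)
im=cv2.imread('pics/w5.png',0)[150:250,270:380]
"
```

```text
tip@.245 [ 0.54501026 -0.01028858  0.245     ] axis px [318.65960682 213.9512172 ]
0.22 [ 0.5152566  -0.05191281  0.22      ] [0.5764815  0.03447349 0.22      ] 0.1058823961349162 54.673504747499315 [ 0.54586905 -0.00871966  0.22      ]
0.224 [ 0.51468498 -0.05143256  0.224     ] [0.5748544  0.03346448 0.224     ] 0.10405703408508908 54.67350474749933 [ 0.54476969 -0.00898404  0.224     ]
```

```bash
python3 -m handwheel '0 0 4 0.3 0 0 1;0 0 4 0.3 0 0 1;0 20 0 0 0 0 1;0 20 0 0 0 0 1;0 20 0 0 0 0 1;0 20 0 0 0 0 1;0 0 0 0 0 0 1;0 0 0 0 0 0 1'
python3 -c "
from h import *
to([.545,-.0097,.366],99)"
```

```text
t: 12.35
eef_pos: [0.5427, -0.0134, 0.4031]
tcp_rot: [-90.1, -0.0, 98.6]
wrist_force: [0.0, -0.3, 0.7]
finger_gap: 0.0859
at [ 0.5427 -0.0134  0.4031] [-90.1  -0.   98.6] q6 -105.4 F [ 0.  -0.3  0.7]
shift [ 3.3 37.1 -2.8] rot [ 0.13 -0.43  0.02]
```

```bash
python3 -m handwheel '3 0 -3 0 0 0 1;0 12 0 0 0 0 1;0 12 0 0 0 0 1;0 12 0 0 0 0 1;0 1 0 0 0 0 1;0 0 0 0 8 0 1;0 0 0 0 8 0 1;0 0 0 0 8 0 1'
python3 -c "
from h import *
to([.545,-.0097,.365],-150);print(sense()['torque'].round(2))"
```

```text
t: 13.15
eef_pos: [0.5459, -0.0096, 0.3649]
tcp_rot: [-90.2, -0.1, 73.9]
wrist_force: [-0.6, 0.3, 0.9]
finger_gap: 0.0855
at [ 0.5459 -0.0096  0.3649] [-90.2  -0.1  73.9] q6 -80.3 F [-0.6  0.3  0.9]
shift [-0.3 -0.2  0.8] rot [   0.21 -136.14   -0.23]
[0.05 0.1  0.02]
```

```bash
python3 -m handwheel '0 0 0 0 8.5 0 1;0 0 0 0 8.5 0 1;0 0 0 0 8.5 0 1;0 0 0 0 8.5 0 1;0 0 0 0 8.5 0 1;0 0 0 0 8.5 0 1;0 0 0 0 8.5 0 1;0 0 0 0 8.5 0 1'
python3 -c "
from h import *
to([.545,-.0097,.365],-150);print(sense()['torque'].round(2))"
```

```text
t: 13.95
eef_pos: [0.5454, -0.009, 0.3636]
tcp_rot: [-89.9, -0.1, 5.1]
wrist_force: [-0.7, 0.7, -0.0]
finger_gap: 0.0854
at [ 0.5454 -0.009   0.3636] [-89.9  -0.1   5.1] q6 -11.5 F [-0.7  0.7 -0. ]
shift [-0.4 -1.4 -0.7] rot [-1.6000e-01  1.5509e+02 -1.4000e-01]
[0.14 0.02 0.05]
```

```bash
python3 -m handwheel '0 0 0 0 8.5 0 1;0 0 0 0 8.5 0 1;0 0 0 0 8.5 0 1;0 0 0 0 8.5 0 1;0 0 0 0 8.5 0 1;0 0 0 0 8.5 0 1;0 0 0 0 8.5 0 1;0 0 0 0 8.5 0 1'
python3 -m handwheel '0 0 0 0 8.5 0 1;0 0 0 0 8.5 0 1;0 0 0 0 8.5 0 1;0 0 0 0 8.5 0 1;0 0 0 0 8.5 0 1;0 0 0 0 8.5 0 1;0 0 0 0 8.5 0 1;0 0 0 0 8.5 0 1'
python3 -c "
from h import *
to([.545,-.0097,.365],-150);print(sense()['torque'].round(2),sense()['q'].round(1))
im=grab_frame('wrist');c=camera_params('wrist');np.savez('w6.npz',**c);cv2.imwrite('pics/w6.png',im[:,:,::-1])"
```

```text
t: 14.75
eef_pos: [0.5458, -0.0082, 0.3632]
tcp_rot: [-89.8, 0.2, -63.7]
wrist_force: [-0.0, 0.6, -0.2]
finger_gap: 0.0852
t: 15.55
eef_pos: [0.5466, -0.0082, 0.3626]
tcp_rot: [-90.0, 0.4, -132.4]
wrist_force: [0.5, -0.2, 0.4]
finger_gap: 0.0853
at [ 0.5466 -0.0082  0.3626] [ -90.     0.4 -132.4] q6 126.1 F [ 0.5 -0.2  0.4]
shift [ 2.2 -2.5 -0.2] rot [ 0.03 17.57 -0.38]
[-0.12 -0.16  0.04] [ -6.3   0.4  97.1   0.3  82.3 126.1]
```

View pics/w6.png

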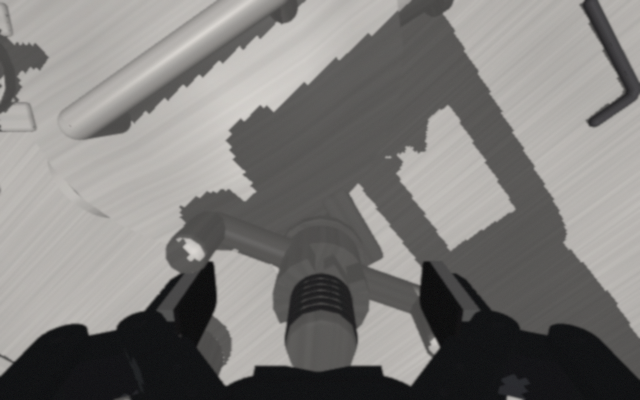

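```bash
python3 -c "
from h import *
W=dict(np.load('w6.npz'))
for z in(.218,.220,.222):
  a=plane(W,188,248,z);d=a[:2]-[.5455,-.0095];print(a,np.hypot(*d),np.degrees(np.arctan2(d[1],d[0])))
print('tip',plane(W,320,345,.245))
"
```

```text
[0.59512445 0.01105241 0.218     ] 0.053712085644179924 22.49732921276897
[0.59521043 0.00984063 0.22      ] 0.053340294034872844 21.259307213283087
[0.59529641 0.00862884 0.222     ] 0.052993748903682365 20.004501008800208
tip [ 0.54871215 -0.01046875  0.245     ]
```

```bash
python3 -m handwheel '0 0 0 0 8.5 0 1;0 0 0 0 8.5 0 1;0 0 0 0 -5 0 1;0 -16 0 0 0 0 1;0 -16 0 0 0 0 1;0 0 0 0 -8.5 0 1;0 0 0 0 -8.5 0 1;0 0 0 0 -8.5 0 1'
python3 -m handwheel '0 0 0 0 -8.5 0 1;0 0 0 0 -8.5 0 1;0 0 0 0 -8.5 0 1;0 0 0 0 -8.5 0 1;0 0 0 0 -8.5 0 1;0 0 0 0 -8.5 0 1;0 0 0 0 -8.5 0 1;0 0 0 0 -8.5 0 1'
python3 -m handwheel '0 0 0 0 -8.5 0 1;0 0 0 0 -8.5 0 1;0 0 0 0 -8.5 0 1;0 0 0 0 -8.5 0 1;0 0 0 0 -8.5 0 1;0 0 0 0 -8.5 0 1;0 0 0 0 -8.5 0 1;0 0 0 0 -8.5 0 1'
python3 -c "
from h import *
to([.545,-.0095,.363],38)"
```

```text
t: 16.4
eef_pos: [0.5467, -0.0087, 0.4003]
tcp_rot: [-89.8, 0.4, -118.2]
wrist_force: [-0.7, 0.9, -0.0]
finger_gap: 0.0857
t: 17.2
eef_pos: [0.5474, -0.0089, 0.4123]
tcp_rot: [-89.2, -0.4, -49.5]
wrist_force: [0.1, 0.0, -0.9]
finger_gap: 0.0853
t: 18.0
eef_pos: [0.5479, -0.009, 0.424]
tcp_rot: [-90.3, -1.3, 19.3]
wrist_force: [0.6, 0.0, 1.0]
finger_gap: 0.0856
at [ 0.5479 -0.009   0.424 ] [-90.3  -1.3  19.3] q6 -25.7 F [0.6 0.  1. ]
shift [-4.3 60.9  0.9] rot [  0.55 -18.7    1.26]
```

```bash
python3 -m handwheel '-4 0 0 0 -8 1.3 1;0 10 1 0 -8 0 1;0 10 0 0.3 -6 0 1;0 20 0 0 0 0 1;0 0 0 0 0 0 1;0 0 0 0 0 0 1;0 0 0 0 0 0 1;0 0 0 0 0 0 1'
python3 -c "
from h import *
to([.545,-.0095,.363],42)"
```

```text
t: 18.8
eef_pos: [0.5449, -0.0099, 0.395]
tcp_rot: [-90.6, -0.2, 42.7]
wrist_force: [0.2, -0.2, -0.0]
finger_gap: 0.0854
at [ 0.5449 -0.0099  0.395 ] [-90.6  -0.2  42.7] q6 -49.1 F [ 0.2 -0.2 -0. ]
shift [ 0.2 32.   0.5] rot [0.55 0.71 0.25]
```

```bash
python3 -m handwheel '0 16 0 0.3 0 0 1;0 16 0 0.2 0 0 1;0 1 0 0 0 0 1;0 0 0 0 8.5 0 1;0 0 0 0 8.5 0 1;0 0 0 0 8.5 0 1;0 0 0 0 8.5 0 1;0 0 0 0 8.5 0 1'
python3 -c "
from h import *
to([.545,-.0095,.362],-154);print(sense()['torque'].round(2))"
python3 -m handwheel '0 0 0 0 8.5 0 1;0 0 0 0 8.5 0 1;0 0 0 0 8.5 0 1;0 0 0 0 8.5 0 1;0 0 0 0 8.5 0 1;0 0 0 0 8.5 0 1;0 0 0 0 8.5 0 1;0 0 0 0 8.5 0 1'
python3 -m handwheel '0 0 0 0 8.5 0 1;0 0 0 0 8.5 0 1;0 0 0 0 8.5 0 1;0 0 0 0 8.5 0 1;0 0 0 0 8.5 0 1;0 0 0 0 8.5 0 1;0 0 0 0 8.5 0 1;0 0 0 0 8.5 0 1'
python3 -c "
from h import *
to([.545,-.0095,.362],-154);print(sense()['torque'].round(2))"
```

```text
t: 19.6
eef_pos: [0.5444, -0.0095, 0.3563]
tcp_rot: [-89.7, 0.1, -0.5]
wrist_force: [-0.4, 0.5, 1.3]
finger_gap: 0.0854
at [ 0.5444 -0.0095  0.3563] [-89.7   0.1  -0.5] q6 -6.1 F [-0.4  0.5  1.3]
shift [ 0.6 -5.7 -0. ] rot [ 2.0000e-02  1.5354e+02 -3.7000e-01]
[ 0.11 -0.02  0.03]
t: 20.4
eef_pos: [0.544, -0.0081, 0.3524]
tcp_rot: [-90.1, 0.5, -69.2]
wrist_force: [0.7, 0.2, 1.2]
finger_gap: 0.0853
t: 21.2
eef_pos: [0.5443, -0.0076, 0.349]
tcp_rot: [-90.6, 0.1, -138.0]
wrist_force: [2.3, -0.4, -0.2]
finger_gap: 0.0857
at [ 0.5443 -0.0076  0.349 ] [-9.06e+01  1.00e-01 -1.38e+02] q6 131.5 F [ 2.3 -0.4 -0.2]
shift [  0.7 -13.    1.8] rot [ 0.65 16.02  0.02]
[-0.1  -0.15  0.01]
```

```bash
python3 -m handwheel '0 -4 1 0 8 0 1;0 -4 1 0 8 0 1;0 0 0 0 -5 0 1;0 -16 0 0 0 0 1;0 -16 0 0 0 0 1;0 0 0 0 -8.5 0 1;0 0 0 0 -8.5 0 1;0 0 0 0 -8.5 0 1'
python3 -m handwheel '0 2 0 0 -8.5 0 1;0 2 0 0 -8.5 0 1;0 2 0 0 -8.5 0 1;0 2 0 0 -8.5 0 1;0 2 0 0 -8.5 0 1;0 2 0 0 -8.5 0 1;0 2 0 0 -8.5 0 1;0 2 0 0 -8.5 0 1'
python3 -m handwheel '0 2 0 0 -8.5 0 1;0 2 0 0 -8.5 0 1;0 2 0 0 -8.5 0 1;0 2 0 0 -8.5 0 1;0 2 0 0 -8.5 0 1;0 2 0 0 -8.5 0 1;0 2 0 0 -8.5 0 1;0 2 0 0 -8.5 0 1'
python3 -c "
from h import *
to([.545,-.0095,.36],42)"
```

```text
t: 22.0
eef_pos: [0.5455, -0.0098, 0.3911]
tcp_rot: [-90.8, 0.1, -124.4]
wrist_force: [0.2, -0.3, 0.7]
finger_gap: 0.085
t: 22.8
eef_pos: [0.5461, -0.0097, 0.3836]
tcp_rot: [-90.0, 0.6, -55.6]
wrist_force: [0.4, 0.3, 1.0]
finger_gap: 0.0853
t: 23.6
eef_pos: [0.5465, -0.0098, 0.3784]
tcp_rot: [-89.6, -0.1, 13.1]
wrist_force: [-5.6, 0.5, 7.3]
finger_gap: 0.0855
at [ 0.5465 -0.0098  0.3784] [-89.6  -0.1  13.1] q6 -19.7 F [-5.6  0.5  7.3]
shift [-1.4 18.4  0.5] rot [ -0.4  -28.87   0.18]
```

```bash
python3 -m handwheel '0 -16 0 0 0 0 1;0 0 0 0 -8 0 1;0 0 0 0 -8 0 1;0 0 0 0 -8 0 1;0 0 0 0 -8 0 1;0 0 0 0 0 0 1;0 0 0 0 0 0 1;0 0 0 0 0 0 1'
python3 -c "
from h import *
to([.545,-.0095,.36],45)
im=grab_frame('wrist');c=camera_params('wrist');np.savez('w7.npz',**c);cv2.imwrite('pics/w7.png',im[:,:,::-1])
for az in(-20,-10,0,10,20,30):
  a=np.radians(az);print(az,[proj(c,[.5455+k*.052*np.cos(a),-.0095+k*.052*np.sin(a),.2195]).round(0) for k in(1,-1)])
g=cv2.GaussianBlur(im[:,:,1],(5,5),0)
h=cv2.HoughCircles(g,cv2.HOUGH_GRADIENT,1,20,param1=60,param2=14,minRadius=9,maxRadius=22);print(None if h is None else h[0].round(0).tolist()[:14])"
```

```text
t: 24.4
eef_pos: [0.5468, -0.0099, 0.4029]
tcp_rot: [-89.9, -0.5, 45.6]
wrist_force: [-0.2, -0.1, -0.2]
finger_gap: 0.0856
at [ 0.5468 -0.0099  0.4029] [-89.9  -0.5  45.6] q6 -52.2 F [-0.2 -0.1 -0.2]
shift [-1.3 42.9  1.5] rot [-0.12  0.61  0.45]
-20 [array([355., 336.]), array([265., 154.])]
-10 [array([371., 328.]), array([248., 164.])]
0 [array([385., 319.]), array([233., 177.])]
10 [array([397., 307.]), array([221., 191.])]
20 [array([407., 293.]), array([212., 208.])]
30 [array([415., 278.]), array([207., 225.])]
[[324.0, 214.0, 18.0], [364.0, 200.0, 20.0], [214.0, 220.0, 17.0], [250.0, 326.0, 16.0], [506.0, 224.0, 15.0], [314.0, 252.0, 19.0], [490.0, 200.0, 18.0], [268.0, 346.0, 16.0], [372.0, 286.0, 12.0], [144.0, 150.0, 15.0], [84.0, 244.0, 12.0], [610.0, 302.0, 13.0], [348.0, 244.0, 12.0]]
```

```bash
python3 -m handwheel '-1 0 1 0 -8 0 1;0 0 0 0 -8 0 1;0 0 0 0 -8 0 1;0 0 0 0 -6 0 1;0 15 0 0 0 0 1;0 15 0 0 0 0 1;0 11 0 0 0 0 1;0 0 0 0 0 0 1'
python3 -c "
from h import *
to([.545,-.0095,.36],75);print(sense()['torque'].round(2))"
```

```text
t: 25.25
eef_pos: [0.5449, -0.0096, 0.3571]
tcp_rot: [-90.0, -0.4, 75.5]
wrist_force: [0.2, -0.4, -0.2]
finger_gap: 0.0852
at [ 0.5449 -0.0096  0.3571] [-90.   -0.4  75.5] q6 -82.1 F [ 0.2 -0.4 -0.2]
shift [ 0.1 -2.9 -0.1] rot [-0.03  0.48  0.43]
[ 0.01 -0.03  0.02]
```

```bash
python3 -m handwheel '0 -3 0 0 8.5 0 1;0 0 0 0 8.5 0 1;0 0 0 0 8.5 0 1;0 0 0 0 8.5 0 1;0 0 0 0 8.5 0 1;0 0 0 0 8.5 0 1;0 0 0 0 8.5 0 1;0 0 0 0 8.5 0 1'
python3 -m handwheel '0 0 0 0 8.5 0 1;0 0 0 0 8.5 0 1;0 0 0 0 8.5 0 1;0 0 0 0 8.5 0 1;0 0 0 0 8.5 0 1;0 0 0 0 8.5 0 1;0 0 0 0 8.5 0 1;0 0 0 0 8.5 0 1'
python3 -c "
from h import *
to([.545,-.0095,.36],-77);print(sense()['torque'].round(2))
im=grab_frame('wrist');c=camera_params('wrist');np.savez('w8.npz',**c);cv2.imwrite('pics/w8.png',im[:,:,::-1])"
```

```text
t: 26.05
eef_pos: [0.5447, -0.0099, 0.357]
tcp_rot: [-89.6, 0.1, 6.4]
wrist_force: [0.3, 0.0, 1.3]
finger_gap: 0.0852
t: 26.85
eef_pos: [0.5448, -0.0084, 0.3566]
tcp_rot: [-89.9, 0.6, -62.3]
wrist_force: [-0.0, 1.3, 0.5]
finger_gap: 0.0853
at [ 0.5448 -0.0084  0.3566] [-89.9   0.6 -62.3] q6 55.8 F [-0.   1.3  0.5]
shift [ 1.  -3.4 -0.4] rot [-0.06 14.68 -0.6 ]
[ 0.18 -0.12  0.03]
```

View pics/w8.png

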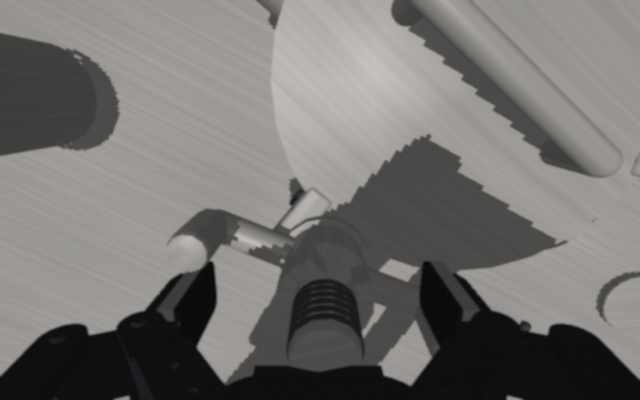

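```bash
python3 -c "
from h import *
W=dict(np.load('w8.npz'))
for z in(.216,.218,.220):
  a=plane(W,187,252,z);d=a[:2]-[.5455,-.0095];print(a,np.hypot(*d),np.degrees(np.arctan2(d[1],d[0])))"
python3 -m handwheel '0 -1 0 0 8.5 0 1;0 -1 0 0 6 0 1;0 0 0 0 4 0 1;0 0 0 0 4 0 1;0 0 0 0 4 0 1;0 0 0 0 4 0 1;0 0 0 0 3 0 1;0 0 0 0 3 0 1'
python3 -c "
from h import *
to([.545,-.0095,.36],-77);print(sense()['torque'].round(2))"
python3 -m handwheel '0 0 0 0 3 0 1;0 0 0 0 3 0 1;0 0 0 0 3 0 1;0 0 0 0 3 0 1;0 0 0 0 3 0 1;0 0 0 0 0 0 1;0 0 0 0 0 0 1;0 0 0 0 0 0 1'
python3 -c "
from h import *
to([.545,-.0095,.36],-77);print(sense()['torque'].round(2))"
```

```text
[0.54340828 0.04243375 0.216     ] 0.05197585826277973 92.3064356458012
[0.5446062  0.04210077 0.218     ] 0.05160850935693766 90.99234541189244
[0.54580412 0.04176779 0.22      ] 0.05126868837508153 89.66012615152734
t: 27.7
eef_pos: [0.5455, -0.0077, 0.3579]
tcp_rot: [-90.2, 0.6, -99.0]
wrist_force: [1.2, -0.3, 0.1]
finger_gap: 0.0853
at [ 0.5455 -0.0077  0.3579] [-90.2   0.6 -99. ] q6 92.5 F [ 1.2 -0.3  0.1]
shift [ 1.8 -2.1 -0.2] rot [  0.06 -21.97  -0.67]
[ 0.08 -0.15  0.02]
t: 28.5
eef_pos: [0.5464, -0.0055, 0.3579]
tcp_rot: [-89.9, -0.1, -110.3]
wrist_force: [-2.9, -7.2, 0.7]
finger_gap: 0.0855
at [ 0.5464 -0.0055  0.3579] [-8.990e+01 -1.000e-01 -1.103e+02] q6 104.4 F [-2.9 -7.2  0.7]
shift [ 4.2 -2.1  0.1] rot [ -0.06 -33.28   0.11]
[ 0.15 -0.55  7.69]
```

```bash
python3 -m handwheel '1 0 0 0 -2 0 1;1 0 0 0 0 0 1;1 0 0 0 0 0 1;1 0 0 0 0 0 1;0 0 0 0 0 0 1;0 0 0 0 0 0 1;0 0 0 0 0 0 1;0 0 0 0 0 0 1'
python3 -c "
from h import *
to([.545,-.0095,.36],51);print(sense()['torque'].round(2))"
```

```text
t: 29.3
eef_pos: [0.5459, -0.006, 0.3582]
tcp_rot: [-89.8, 0.2, -107.4]
wrist_force: [0.9, 2.6, 1.3]
finger_gap: 0.0855
at [ 0.5459 -0.006   0.3582] [ -89.8    0.2 -107.4] q6 101.3 F [0.9 2.6 1.3]
shift [ 3.6 -1.9  0.2] rot [  -0.35 -158.42    0.18]
[ 0.49 -0.14  1.64]
```

```bash
python3 - <<'E'
from h import *
for n in(5,6,7,8):
    W=dict(np.load(f'w{n}.npz'));g=cv2.imread(f'pics/w{n}.png',0)
    L=cv2.createLineSegmentDetector().detect(g)[0][:,0]
    for a in L:
        if np.hypot(a[2]-a[0],a[3]-a[1])<45: continue
        p,q=plane(W,a[0],a[1],.2),plane(W,a[2],a[3],.2);d=q-p
        az=np.degrees(np.arctan2(d[1],d[0]))%180
        if 65<az<90 or az<0: print(n,a.round(0),az.round(1),((p+q)/2).round(3)[:2])
E
```

```text
5 [285.  15. 231.  -0.] 84.5 [ 0.434 -0.071]
5 [332. 316. 225. 280.] 78.4 [ 0.647 -0.029]
5 [228. 289. 327. 321.] 78.3 [ 0.653 -0.029]
6 [585. 119. 624.  93.] 84.7 [ 0.528 -0.133]
6 [637.  98. 595. 127.] 85.2 [ 0.523 -0.135]
6 [371.  35. 410.  -0.] 87.4 [ 0.604 -0.094]
6 [ 60. 110. 215.   0.] 77.8 [ 0.656 -0.02 ]
6 [ 82. 139. 285.  -1.] 77.9 [ 0.642 -0.027]
6 [131.  88. 255.   1.] 78.1 [ 0.644 -0.037]
6 [242.   1. 133.  79.] 78.2 [ 0.647 -0.037]
6 [220.   2.  60. 116.] 78.0 [ 0.654 -0.019]
7 [  0. 375.  49. 327.] 88.2 [ 0.477 -0.182]
7 [599. 335. 639. 307.] 89.6 [0.708 0.08 ]
7 [385. 373. 436. 347.] 78.8 [ 0.643 -0.024]
7 [490. 181. 437. 211.] 78.2 [0.584 0.062]
7 [506. 202. 465. 225.] 78.3 [0.599 0.064]
8 [598. 337. 639. 379.] 73.8 [ 0.573 -0.14 ]
8 [456. 270. 492. 310.] 69.9 [ 0.572 -0.066]
8 [473.   1. 622. 152.] 77.9 [ 0.652 -0.043]
8 [415.   3. 591. 174.] 77.9 [ 0.641 -0.033]
8 [619. 154. 562.  96.] 77.6 [ 0.646 -0.065]
8 [527.  61. 494.  28.] 78.3 [ 0.654 -0.024]
```

```bash
python3 -m handwheel '3.5 -1 0 0 -6 0 1;0 -1 0 0 -8.5 0 1;0 0 0 0 -8.5 0 1;0 0 0 0 -8.5 0 1;0 0 0 0 -8.5 0 1;0 0 0 0 -8.5 0 1;0 0 0 0 -8.5 0 1;0 0 0 0 -8.5 0 1'
python3 -m handwheel '0 0 0 0 -8.5 0 1;0 0 0 0 -8.5 0 1;0 0 0 0 -8.5 0 1;0 0 0 0 -8.5 0 1;0 0 0 0 -8.5 0 1;0 0 0 0 -8.5 0 1;0 0 0 0 -8.5 0 1;0 0 0 0 -8.5 0 1'
python3 -c "
from h import *
to([.5455,-.0095,.357],56);print(sense()['torque'].round(2))"
```

```text
t: 30.1
eef_pos: [0.5433, -0.0148, 0.3581]
tcp_rot: [-90.2, 0.0, -41.2]
wrist_force: [-0.3, -0.0, 0.0]
finger_gap: 0.0858
t: 30.9
eef_pos: [0.5416, -0.0209, 0.3557]
tcp_rot: [-90.1, 0.7, 27.5]
wrist_force: [-1.0, 0.6, -0.4]
finger_gap: 0.0854
at [ 0.5416 -0.0209  0.3557] [-90.1   0.7  27.5] q6 -34.9 F [-1.   0.6 -0.4]
shift [ 8.7 -1.5  8.3] rot [ -0.05 -28.46  -0.71]
[ 0.06  0.09 -0.05]
```

```bash
python3 -m handwheel '4 0 4 0 0 0 1;4 0 4 0 0 0 1;0 0 0 0 0 0 1;0 0 0 0 -5 0 1;0 0 0 0 -5 0 1;0 0 0 0 -5 0 1;0 0 0 0 -5 0 1;0 0 0 0 0 0 1'
python3 -c "
from h import *
to([.5455,-.0095,.357],56);print(sense()['torque'].round(2))"
```

```text
t: 31.7
eef_pos: [0.5448, -0.0098, 0.3545]
tcp_rot: [-89.8, 0.9, 46.7]
wrist_force: [-0.1, -0.3, -0.1]
finger_gap: 0.0852
at [ 0.5448 -0.0098  0.3545] [-89.8   0.9  46.7] q6 -52.9 F [-0.1 -0.3 -0.1]
shift [ 0.7 -2.5 -0.2] rot [-0.28 -9.29 -0.85]
[ 0.   -0.02 -0.06]
```

```bash
python3 -m handwheel '0.5 0 0 0 -3 0 1;0 0 0 0 -3 0 1;0 0 0 0 -1.5 0 1;0 0 0 0 0 0 1;0 0 0 0 4 0 1;0 0 0 0 4 0 1;0 -20 0 0 0 0.5 1;0 -20 0 0 0 0.4 1'
python3 -m handwheel '0 -30 0 0 0 0 1;0 -30 0 0 0 0 1;0 -20 0 0 0 0 1;0 0 0 0 0 0 1;0 0 0 0 0 0 1;0 0 0 0 0 0 1;0 0 0 0 0 0 1;0 0 0 0 0 0 1'
cat > posts.py <<'E'
from h import *
def posts(name,az0,z,ctr=(.5455,-.0095)):
    W=dict(np.load(name+'.npz'));g=cv2.imread(f'pics/{name}.png',0);out=[]
    for k in(1,-1):
        a=np.radians(az0);X=[ctr[0]+k*.052*np.cos(a),ctr[1]+k*.052*np.sin(a),z];p=proj(W,X)
        r=W['camera_matrix'][0,0]*.008/(W['R']@X+W['t'])[2]
        x0,y0=(p-34).astype(int);c=cv2.resize(g[max(y0,0):y0+68,max(x0,0):x0+68],None,fx=4,fy=4,interpolation=cv2.INTER_CUBIC)
        h=cv2.HoughCircles(cv2.GaussianBlur(c,(9,9),0),cv2.HOUGH_GRADIENT,1,20,param1=50,param2=12,minRadius=int(r*4*.85),maxRadius=int(r*4*1.15))
        h=[] if h is None else h[0][:3]
        out.append([(max(x0,0)+q[0]/4,max(y0,0)+q[1]/4,q[2]/4) for q in h]);print(name,k,'pred',p.round(1),'r',r.round(1),np.round(out[-1],1).tolist())
    for A in out[0]:
        for B in out[1]:
            P,Q=plane(W,*A[:2],z),plane(W,*B[:2],z);d=P-Q;print(np.round(np.hypot(*d[:2]),4),'az',np.degrees(np.arctan2(d[1],d[0])).round(1),((P+Q)/2).round(4)[:2])
E
python3 - <<'E'
from posts import *
s=sense();print(s['eef_pos'],s['tcp_rot'])
im=grab_frame('wrist');np.savez('w9.npz',**camera_params('wrist'));cv2.imwrite('pics/w9.png',im[:,:,::-1])
posts('w5',54.7,.223);posts('w9',76,.2175)
E
```

```text
t: 32.5
eef_pos: [0.545, -0.0088, 0.3918]
tcp_rot: [-89.6, 2.0, 44.4]
wrist_force: [1.0, -0.6, 1.3]
finger_gap: 0.0853
t: 33.3
eef_pos: [0.5473, -0.0064, 0.4733]
tcp_rot: [-89.5, 2.1, 43.5]
wrist_force: [0.3, 0.6, 1.2]
finger_gap: 0.0856
[ 0.54730593 -0.00643193  0.47330944] [-89.54730731   2.08004457  43.45574426]
w5 1 pred [374.9 243.2] r 11.1 [[376.1, 246.1, 10.8]]
w5 -1 pred [267.3 140.9] r 12.2 [[266.4, 145.4, 10.9]]
0.1048 az 55.6 [ 0.5481 -0.0089]
w9 1 pred [393.5 173.2] r 12.2 [[395.4, 175.6, 10.3], [389.6, 171.1, 13.1]]
w9 -1 pred [264.6 249.7] r 11.2 []
```

```bash
python3 - <<'E'
from h import *
for n,z0 in((5,.2),(9,.19)):
    W=dict(np.load(f'w{n}.npz'));g=cv2.imread(f'pics/w{n}.png',0)
    g4=cv2.resize(g,None,fx=2,fy=2,interpolation=cv2.INTER_CUBIC)
    L=cv2.createLineSegmentDetector().detect(g4)[0][:,0]/2
    for a in L:
        l=np.hypot(a[2]-a[0],a[3]-a[1])
        if l<9: continue
        p,q=plane(W,a[0],a[1],z0),plane(W,a[2],a[3],z0);d=q-p;m=(p+q)/2
        r=np.hypot(m[0]-.5455,m[1]+.0095)
        if r<.07: print(n,a.round(0),'len',round(l),'az',round(np.degrees(np.arctan2(d[1],d[0]))%180,1),m.round(3)[:2],r.round(3))
E
```

```text
5 [314. 182. 329. 178.] len 16 az 111.6 [ 0.541 -0.011] 0.005
5 [328. 179. 339. 185.] len 12 az 68.1 [ 0.541 -0.002] 0.008
5 [318. 222. 304. 209.] len 19 az 56.3 [ 0.57  -0.015] 0.025
5 [313. 162. 331. 163.] len 18 az 97.2 [ 0.528 -0.013] 0.018
5 [329. 222. 318. 221.] len 11 az 95.4 [ 0.574 -0.004] 0.029
5 [326. 170. 317. 171.] len 9 az 105.8 [ 0.534 -0.012] 0.012
5 [333. 159. 313. 158.] len 20 az 96.7 [ 0.525 -0.013] 0.021
5 [339. 171. 328. 167.] len 13 az 76.4 [ 0.531 -0.004] 0.015
5 [330. 163. 342. 171.] len 14 az 64.7 [ 0.53  -0.002] 0.018
5 [338. 217. 328. 222.] len 11 az 125.3 [0.57  0.003] 0.028
5 [346. 170. 333. 159.] len 16 az 60.1 [0.528 0.   ] 0.02
5 [360. 230. 350. 228.] len 9 az 89.7 [0.576 0.021] 0.043
5 [299. 211. 292. 221.] len 12 az 155.3 [ 0.572 -0.026] 0.032
5 [269. 153. 272. 136.] len 17 az 177.8 [ 0.521 -0.052] 0.049
5 [356. 226. 366. 224.] len 10 az 112.1 [0.571 0.025] 0.043
5 [365. 245. 360. 229.] len 17 az 26.7 [0.582 0.028] 0.052
5 [378. 234. 368. 238.] len 10 az 121.9 [0.579 0.036] 0.056
5 [344. 179. 337. 171.] len 11 az 51.0 [0.535 0.002] 0.016
5 [287. 225.
[... 3193 characters left out ...]
47. 195.] len 10 az 138.2 [ 0.501 -0.051] 0.061
9 [406. 189. 384. 189.] len 22 az 45.2 [0.575 0.033] 0.052
9 [332. 172. 346. 177.] len 15 az 22.1 [0.537 0.012] 0.023
9 [362. 192. 381. 182.] len 21 az 72.6 [0.561 0.022] 0.035
9 [345. 179. 336. 175.] len 10 az 18.2 [0.539 0.011] 0.021
9 [385. 192. 404. 191.] len 19 az 45.1 [0.576 0.032] 0.051
9 [310. 218. 313. 206.] len 12 az 118.3 [ 0.543 -0.024] 0.014
9 [362. 194. 354. 198.] len 9 az 76.4 [0.559 0.01 ] 0.024
9 [318. 210. 312. 220.] len 11 az 102.8 [ 0.546 -0.024] 0.014
9 [375. 173. 349. 188.] len 30 az 75.0 [0.553 0.02 ] 0.031
9 [374. 168. 354. 179.] len 23 az 75.0 [0.55  0.025] 0.035
9 [352. 191. 374. 178.] len 26 az 75.2 [0.555 0.019] 0.03
```

```bash
python3 -m handwheel '-32 0 -14.5 0 0 -1 0;-32 0 -14.5 0 0 -1 0;-32 10 -14.5 0 0 0 0;-32 20 -14.5 0 0 0 0;-32 20 -14.5 0 0 0 0;-32 20 -14.5 0 0 0 0;-32 20 -14.5 0 0 0 0;-32 10 -14.5 0 0 0 0'
python3 -m handwheel '0 0 0 0 -8.3 0 0;0 0 0 0 -8.3 0 0;0 0 0 0 -8.3 0 0;0 0 0 0 -8.3 0 0;0 0 0 0 -8.3 0 0;0 0 0 0 0 0 0;0 0 0 0 0 0 0;0 0 0 0 0 0 0'
cat > pin.py <<'E'
from h import *
def mask(im,thr=75):
    m=(im.max(2)<thr).astype(np.uint8);return m
def comps(im,c,thr,z=.005,amin=150):
    n,l,st,ce=cv2.connectedComponentsWithStats(mask(im,thr))
    for i in range(1,n):
        if st[i][4]<amin: continue
        ys,xs=np.nonzero(l==i);P=np.array([plane(c,x,y,z) for x,y in zip(xs[::3],ys[::3])])
        print(i,st[i].tolist(),'world ctr',P[:,:2].mean(0).round(3),'min',P[:,:2].min(0).round(3),'max',P[:,:2].max(0).round(3))
    return l
E
python3 - <<'E'
from pin import *
to([.439,-.269,.30],85)
im=grab_frame('wrist');c=camera_params('wrist');np.savez('w10.npz',**c);cv2.imwrite('pics/w10.png',im[:,:,::-1])
l=comps(im,c,75)
comps(cv2.imread('pics/top0.png')[180:270,380:480],camera_params('top'),60)
E
```

```text
t: 34.15
eef_pos: [0.4379, -0.2707, 0.368]
tcp_rot: [-89.4, -0.1, 43.9]
wrist_force: [0.7, -0.5, -0.2]
finger_gap: 0.0429
t: 34.95
eef_pos: [0.4329, -0.2749, 0.3599]
tcp_rot: [-89.0, -0.8, 85.9]
wrist_force: [-0.4, 0.6, -0.1]
finger_gap: 0.0432
at [ 0.4329 -0.2749  0.3599] [-89.   -0.8  85.9] q6 -124.1 F [-0.4  0.6 -0.1]
shift [ 5.5 59.9 -6.7] rot [-1.03  0.92  0.75]
6 [239, 0, 185, 21, 1356] world ctr [ 0.281 -0.256] min [ 0.275 -0.328] max [ 0.286 -0.173]
16 [232, 17, 136, 17, 500] world ctr [ 0.292 -0.286] min [ 0.287 -0.333] max [ 0.295 -0.219]
217 [199, 85, 37, 11, 197] world ctr [ 0.34  -0.355] min [ 0.336 -0.371] max [ 0.344 -0.338]
260 [186, 111, 34, 10, 161] world ctr [ 0.362 -0.372] min [ 0.358 -0.387] max [ 0.365 -0.356]
277 [179, 123, 33, 13, 164] world ctr [ 0.372 -0.382] min [ 0.368 -0.395] max [ 0.378 -0.365]
287 [314, 134, 35, 9, 157] world ctr [ 0.391 -0.255] min [ 0.387 -0.272] max [ 0.394 -0.24 ]
303 [291, 149, 73, 110, 1623] world ctr [ 0.442 -0.267] min [ 0.401 -0.294] max [ 0.51  -0.227]
508 [19, 247, 621, 153, 47984] world ctr [ 0.626 -0.238] min [ 0.494 -0.628] max [0.719 0.087]
513 [485, 263, 87, 17, 573] world ctr [ 0.541 -0.052] min [ 0.532 -0.102] max [ 0.553 -0.015]
```

```bash
python3 - <<'E'
from pin import *
im=cv2.imread('pics/w10.png');c=dict(np.load('w10.npz'))
for thr in(45,60):
    print(thr);comps(im[:262],c,thr,amin=400)
g=cv2.resize(cv2.cvtColor(im,6),None,fx=2,fy=2,interpolation=cv2.INTER_CUBIC)
for a in cv2.createLineSegmentDetector().detect(g)[0][:,0]/2:
    p,q=plane(c,a[0],a[1],.005),plane(c,a[2],a[3],.005);d=q-p;L=np.hypot(*d[:2])
    m=(p+q)/2
    if L>.025 and .39<m[0]<.52 and -.3<m[1]<-.22: print(a.round(1),p.round(4)[:2],q.round(4)[:2],np.degrees(np.arctan2(d[1],d[0])).round(1))
E
```

```text
45
1 [313, 161, 23, 51, 510] world ctr [ 0.431 -0.269] min [ 0.411 -0.276] max [ 0.46  -0.254]
60
1 [312, 160, 51, 98, 901] world ctr [ 0.439 -0.267] min [ 0.41  -0.281] max [ 0.509 -0.229]
[362.2 170.5 324.1 170.5] [ 0.423  -0.2278] [ 0.4204 -0.2641] -94.1
[312.7 247.2 311.7 221.5] [ 0.498  -0.2807] [ 0.4705 -0.2796] 177.7
[312.7 204.1 312.  168.4] [ 0.4527 -0.2773] [ 0.4175 -0.2755] 177.0
[322.5 211.6 322.2 257.8] [ 0.461  -0.2683] [ 0.5103 -0.272 ] -4.2
```

```bash
python3 -m handwheel '2 0 -3 -0.5 0 0.4 0;2 0 -3 -0.5 0 0.4 0;0 24 0 0 0 0 0;0 24 0 0 0 0 0;0 24 0 0 0 0 0;0 24 0 0 0 0 0;0 24 0 0 0 0 0;0 20 0 0 0 0 0'
python3 -c "
from h import *
to([.439,-.2715,.176],86.2)"
```

```text
t: 35.8
eef_pos: [0.4442, -0.2719, 0.221]
tcp_rot: [-90.8, 0.6, 85.5]
wrist_force: [-0.7, -0.5, 0.2]
finger_gap: 0.0425
at [ 0.4442 -0.2719  0.221 ] [-90.8   0.6  85.5] q6 -122.6 F [-0.7 -0.5  0.2]
shift [ 0.5 44.9  5.9] rot [ 0.84 -0.65 -0.6 ]
```

```bash
python3 -m handwheel '0.5 10 3 0.4 -0.3 -0.3 0;0 10 3 0.4 -0.3 -0.3 0;0 10 0 0 0 0 0;0 7 0 0 0 0 0;0 5 0 0 0 0 0;0 0 0 0 0 0 0;0 0 0 0 0 0 0;0 0 0 0 0 0 0'
python3 -c "
from h import *
to([.439,-.2715,.176],86.2)"
```

```text
t: 36.6
eef_pos: [0.4387, -0.2707, 0.1761]
tcp_rot: [-90.0, -0.0, 86.1]
wrist_force: [0.7, 0.0, -0.4]
finger_gap: 0.0426
at [ 0.4387 -0.2707  0.1761] [-90.   -0.   86.1] q6 -123.5 F [ 0.7  0.  -0.4]
shift [-0.8  0.1 -0.3] rot [ 0.01 -0.06  0.03]
```

Excellent. Close and lift, then check.

```bash
python3 -m handwheel '0 0 0 0 0 0 -1;0 0 0 0 0 0 -1;0 0 0 0 0 0 -1;0 0 0 0 0 0 -1;0 0 0 0 0 0 -1;0 -10 0 0 0 0 -1;0 -20 0 0 0 0 -1;0 -30 0 0 0 0 -1'
python3 -m handwheel '0 -40 0 0 0 0 -1;0 -40 0 0 0 0 -1;0 -40 0 0 0 0 -1;0 -10 0 0 0 0 -1;0 0 0 0 0 0 -1;0 0 0 0 0 0 -1;0 0 0 0 0 0 -1;0 0 0 0 0 0 -1'
python3 - <<'E'
from pin import *
to([.45,.012,.39],78)
im=grab_frame('wrist');c=camera_params('wrist');np.savez('w11.npz',**c);cv2.imwrite('pics/w11.png',im[:,:,::-1])
s=sense();A=Ro.from_euler('xyz',s['tcp_rot'],degrees=True)
for n,v in(('grasp',[0,.169,0]),('tip',[0,.169,-.072]),('bend',[0,.169,.025]),('leg',[.04,.169,.025])): print(n,proj(c,s['eef_pos']+A.apply(v)).round(0))
g=cv2.resize(cv2.cvtColor(im,7),None,fx=2,fy=2,interpolation=cv2.INTER_CUBIC)
for a in cv2.createLineSegmentDetector().detect(g)[0][:,0]/2:
    if np.hypot(a[2]-a[0],a[3]-a[1])>14 and 230<(a[0]+a[2])/2<450 and 120<(a[1]+a[3])/2<390: print(a.round(0))
E
```

```text
t: 37.4
eef_pos: [0.437, -0.2694, 0.235]
tcp_rot: [-89.6, -0.3, 86.1]
wrist_force: [0.3, -0.3, -1.4]
finger_gap: 0.0068
t: 38.2
eef_pos: [0.4368, -0.2693, 0.374]
tcp_rot: [-89.8, -0.2, 86.1]
wrist_force: [-0.5, 0.3, -1.0]
finger_gap: 0.0069
at [ 0.4368 -0.2693  0.374 ] [-89.8  -0.2  86.1] q6 -123.5 F [-0.5  0.3 -1. ]
shift [281.6 -15.1   5.8] rot [-0.23  8.14  0.16]
grasp [319. 269.]
tip [319. 398.]
bend [320. 215.]
leg [414. 215.]
[424. 299. 447. 312.]
[242. 308. 263. 302.]
[411. 296. 425. 299.]
[373. 302. 393. 307.]
[325. 202. 416. 202.]
[358. 262. 365. 289.]
[303. 340. 301. 368.]
[328. 342. 327. 368.]
[271. 289. 277. 265.]
[335. 369. 333. 340.]
[306. 221. 324. 203.]
[418. 225. 333. 225.]
[307. 247. 307. 221.]
[308. 368. 308. 343.]
[329. 229. 329. 246.]
[265. 289. 249. 285.]
[246. 281. 260. 283.]
[237. 155. 254. 154.]
[249. 285. 231. 291.]
[271. 250. 258. 264.]
[287. 226. 290. 247.]
[346. 135. 336. 149.]
[326. 167. 317. 178.]
[297. 157. 306. 142.]
[443. 355. 431. 346.]
[329. 248. 332. 297.]
[303. 297. 307. 249.]
[293. 260. 289. 286.]
[347. 286. 343. 260.]
```

```bash
python3 -m handwheel '38 -20 -12 0 1 0 -1;38 -20 -12 0 1 0 -1;38 -20 -12 0 1 0 -1;38 -20 -12 0 1 0 -1;38 -14 -12 0 1 0 -1;38 -10 -12 0 1 0 -1;38 0 -12 0 1 0 -1;38 0 -12 0 1 0 -1'
python3 -m handwheel '0 0 0 0 0 0 -1;0 0 0 0 0 0 -1;0 0 0 0 0 0 -1;0 0 0 0 0 0 -1;0 0 0 0 0 0 -1;0 0 0 0 0 0 -1;0 0 0 0 0 0 -1;0 0 0 0 0 0 -1'
python3 - <<'E'
from pin import *
to([.555,.034,.48],78);print(sense()['finger_gap'])
im=grab_frame('wrist');c=camera_params('wrist');np.savez('w12.npz',**c);cv2.imwrite('pics/w12.png',im[:,:,::-1])
p=proj(c,[.5455,-.0097,.245]);print(p)
x,y=(p-[90,75]).astype(int);x=max(x,0);y=max(y,0);print('crop origin',x,y)
cv2.imwrite('pics/w12c.png',cv2.resize(im[y:y+150,x:x+200,::-1],None,fx=4,fy=4,interpolation=cv2.INTER_CUBIC))
E
```

```text
t: 39.05
eef_pos: [0.5747, 0.0249, 0.4708]
tcp_rot: [-88.7, -0.3, 77.3]
wrist_force: [0.7, -0.4, -1.1]
finger_gap: 0.0072
t: 39.85
eef_pos: [0.5749, 0.0258, 0.4659]
tcp_rot: [-88.3, -0.3, 77.3]
wrist_force: [-0.2, -0.3, -0.7]
finger_gap: 0.0067
at [0.5749 0.0258 0.4659] [-88.3  -0.3  77.3] q6 -80.0 F [-0.2 -0.3 -0.7]
shift [  3.7 -13.4  21.7] rot [-1.73 -0.69  0.27]
0.00669701578317916
[245.7477774  203.46635018]
crop origin 155 128
```

View pics/w12c.png

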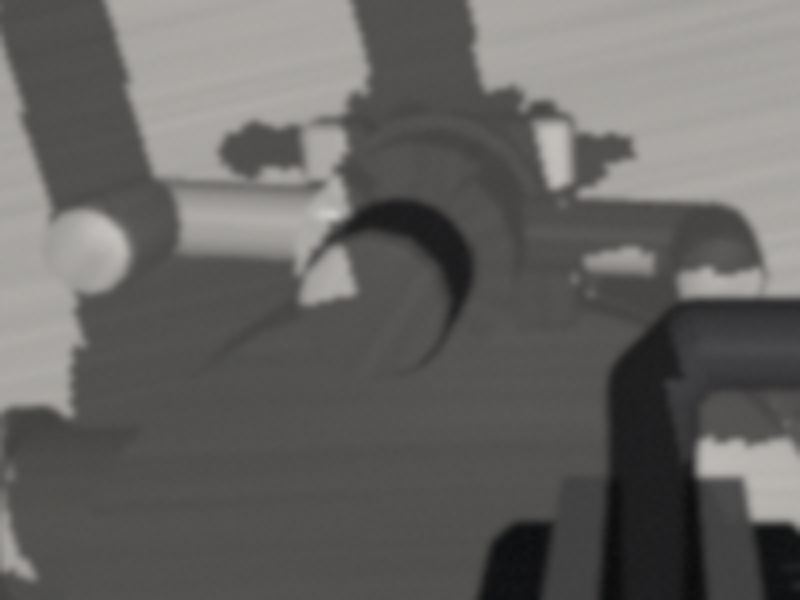

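```bash
python3 - <<'E'
from h import *
c=dict(np.load('w12.npz'));s=sense()
v=np.array([.208,.978]);u=np.array([.978,-.208])
def uv(P):return (P[:2]@u).round(4),(P[:2]@v).round(4)
print('tip',plane(c,250,203,.245),uv(plane(c,250,203,.245)))
g=cv2.imread('pics/w12c.png',0);g=cv2.GaussianBlur(g,(9,9),0)
for (mn,mx) in((64,80),(36,50)):
  h=cv2.HoughCircles(g,cv2.HOUGH_GRADIENT,1,30,param1=40,param2=15,minRadius=mn,maxRadius=mx)
  for q in ([] if h is None else h[0][:5]):
    z=.245 if mn>60 else .2173;P=plane(c,155+q[0]/4,128+q[1]/4,z);print(q.round(0),P.round(4)[:2],uv(P))
A=plane(c,177.5,191,.2173);print('left post',A,uv(A))
B=plane(c,335,197,.2173);print('right post',B,uv(B))
A3=Ro.from_euler('xyz',s['tcp_rot'],degrees=True)
for L in(.169,.171):
  for n,w in(('grasp',[0,L,0]),('bend',[0,L,.025])):
    X=s['eef_pos']+A3.apply(w);print(L,n,X.round(4),uv(X),proj(c,X).round(1))
# pin bend shaft center px approx
print('shaft px col at crop row 420:',155+652/4)
E
```

```text
tip [ 0.54576991 -0.00723944  0.245     ] (np.float64(0.5353), np.float64(0.1064))
[394. 274.  78.] [ 0.5425 -0.0043] (np.float64(0.5315), np.float64(0.1086))
[ 84. 252.  43.] [ 0.5335 -0.059 ] (np.float64(0.534), np.float64(0.0533))
[710. 248.  45.] [0.5551 0.0407] (np.float64(0.5344), np.float64(0.1553))
left post [ 0.53356723 -0.0580975   0.2173    ] (np.float64(0.5339), np.float64(0.0542))
right post [0.56007942 0.04122352 0.2173    ] (np.float64(0.5392), np.float64(0.1568))
0.169 grasp [0.5701 0.0277 0.2971] (np.float64(0.5518), np.float64(0.1457)) [319.2 268.4]
0.169 bend [0.5457 0.0332 0.2978] (np.float64(0.5268), np.float64(0.146)) [319.3 214.8]
0.171 grasp [0.5701 0.0277 0.2951] (np.float64(0.5518), np.float64(0.1457)) [319.2 266.3]
0.171 bend [0.5457 0.0332 0.2958] (np.float64(0.5268), np.float64(0.146)) [319.3 213.3]
shaft px col at crop row 420: 318.0
```

```bash
python3 -m handwheel '-8 0 22 -0.4 -0.1 0.1 -1;-8 0 22 -0.4 -0.1 0.1 -1;-8 0 22 -0.4 -0.1 0.1 -1;-8 0 22 -0.4 -0.1 0 -1;-8 0 22 0 -0.1 0 -1;-1 0 20 0 0 0 -1;0 10 0 0 0 0 -1;0 20 0 0 0 0 -1'
python3 -c "
from h import *
to([.4351,.0151,.3785],78)"
```

```text
t: 40.7
eef_pos: [0.4349, 0.0129, 0.4401]
tcp_rot: [-90.4, -0.0, 77.8]
wrist_force: [0.5, 0.1, -1.0]
finger_gap: 0.0068
at [0.4349 0.0129 0.4401] [-90.4  -0.   77.8] q6 -82.8 F [ 0.5  0.1 -1. ]
shift [ 2.2 61.6  0.7] rot [ 0.4 -0.2 -0. ]
```

```bash
python3 -m handwheel '1 14 0 0.2 0 0 -1;1 14 0 0.2 -0.2 0 -1;0 14 0 0 0 0 -1;0 10 0 0 0 0 -1;0 7 0 0 0 0 -1;0 2 0 0 0 0 -1;0 0 0 0 0 0 -1;0 0 0 0 0 0 -1'
python3 -c "
from h import *
to([.4351,.0151,.3785],78)"
```

```text
t: 41.5
eef_pos: [0.4358, 0.015, 0.3713]
tcp_rot: [-89.7, 0.0, 78.0]
wrist_force: [-0.1, -0.3, -0.3]
finger_gap: 0.0068
at [0.4358 0.015  0.3713] [-89.7   0.   78. ] q6 -82.8 F [-0.1 -0.3 -0.3]
shift [-0.  -7.2  0.7] rot [-0.31  0.03 -0.03]
```

```bash
python3 -m handwheel '0 -4 0 -0.3 0 0 -1;0 -3 0 0 0 0 -1;0 0 0 0 0 0 -1;0 0 -5 0 0 0 -1;0 0 -5 0 0 0 -1;0 0 -4 0 0 0 -1;0 0 0 0 0 0 -1;0 0 0 0 0 0 -1'
python3 -c "
from h import *
to([.4351+.978*.014,.0151-.208*.014,.3785],78);print(sense()['torque'].round(2))"
```

```text
t: 42.3
eef_pos: [0.4517, 0.0116, 0.3815]
tcp_rot: [-90.3, 0.0, 78.0]
wrist_force: [-0.6, 0.1, -1.0]
finger_gap: 0.0063
at [0.4517 0.0116 0.3815] [-90.3   0.   78. ] q6 -83.0 F [-0.6  0.1 -1. ]
shift [-0.1  3.   3. ] rot [ 0.27  0.02 -0.01]
[-0.06  0.05  0.01]
```

```bash
python3 -m handwheel '0 2 0 0.2 0 0 -1;0 0 0 0 0 0 -1;0 0 0 0 0 0 -1;0 0 0 0 0 0 -1;0 0 0 0 0 0 -1;0 0 0 0 0 0 -1;0 0 0 0 0 0 -1;0 0 0 0 0 0 -1'
python3 - <<'E'
from h import *
u=np.array([.978,-.208])
s=sense();d=(s['eef_pos'][:2]-[.5446,-.0082])@u
to([.5446+.978*d,-.0082-.208*d,.3785],78);print('s',d,s['torque'].round(2))
im=grab_frame('scene');cv2.imwrite('pics/s2.png',im[:,:,::-1]);im=grab_frame('top');cv2.imwrite('pics/t2.png',im[:,:,::-1])
E
```

```text
t: 43.1
eef_pos: [0.4513, 0.0117, 0.3789]
tcp_rot: [-90.0, 0.0, 78.0]
wrist_force: [0.1, -1.1, 0.2]
finger_gap: 0.0068
at [0.4513 0.0117 0.3789] [-90.   0.  78.] q6 -83.0 F [ 0.1 -1.1  0.2]
shift [-0.1  0.4 -0. ] rot [ 0.    0.02 -0.01]
s -0.09536928242199297 [-0.03  0.06  0.06]
```

```bash
python3 -m handwheel '0 0 -3 0 0 0 -1;0 0 -3 0 0 0 -1;0 0 -3 0 0 0 -1;0 0 -3 0 0 0 -1;0 0 -3 0 0 0 -1;0 0 0 0 0 0 -1;0 0 0 0 0 0 -1;0 0 0 0 0 0 -1'
cat > st.py <<'E'
from h import *
u=np.array([.978,-.208])
s=sense();d=(s['eef_pos'][:2]-[.5446,-.0082])@u
to([.5446+.978*d,-.0082-.208*d,.3785],78);print('s',d.round(4),'T',s['torque'].round(2),'gap',s['finger_gap'].round(4),'tip s',(d+.072).round(4))
E
python3 st.py
```

```text
t: 44.0
eef_pos: [0.4676, 0.0082, 0.3787]
tcp_rot: [-90.0, 0.0, 78.0]
wrist_force: [0.9, 0.2, -1.0]
finger_gap: 0.0066
at [0.4676 0.0082 0.3787] [-90.   0.  78.] q6 -83.3 F [ 0.9  0.2 -1. ]
shift [-0.   0.2 -0. ] rot [-0.01  0.02 -0.02]Traceback (most recent call last):
  File "st.py", line 4, in <module>
    to([.5446+.978*d,-.0082-.208*d,.3785],78);print('s',d.round(4),'T',s['torque'].round(2),'gap',s['finger_gap'].round(4),'tip s',(d+.072).round(4))
                                                                                                  ^^^^^^^^^^^^^^^^^^^^^
AttributeError: 'float' object has no attribute 'round'
```

```bash
sed -i "s/s\['finger_gap'\].round(4)/s['finger_gap']/" st.py
python3 -m handwheel '0 0 -3 0 0 0 -1;0 0 -3 0 0 0 -1;0 0 -3 0 0 0 -1;0 0 -3 0 0 0 -1;0 0 -3 0 0 0 -1;0 0 0 0 0 0 -1;0 0 0 0 0 0 -1;0 0 0 0 0 0 -1'
python3 st.py
```

```text
t: 44.8
eef_pos: [0.4837, 0.0048, 0.3789]
tcp_rot: [-90.0, 0.0, 78.0]
wrist_force: [1.7, 0.0, -0.5]
finger_gap: 0.0064
at [0.4837 0.0048 0.3789] [-90.   0.  78.] q6 -83.5 F [ 1.7  0.  -0.5]
shift [-0.1  0.4 -0. ] rot [ 0.01  0.02 -0.01]
s -0.0623 T [-0.   -0.01  0.01] gap 0.006407008813207006 tip s 0.0097
```

```bash
python3 -m handwheel '0 0 -4 0 0 0 -1;0 0 -4 0 0 0 -1;0 0 -4 0 0 0 -1;0 0 -4 0 0 0 -1;0 0 -3 0 0 0 -1;0 0 0 0 0 0 -1;0 0 0 0 0 0 -1;0 0 0 0 0 0 -1'
python3 st.py
```

```text
t: 45.6
eef_pos: [0.5041, 0.0005, 0.3789]
tcp_rot: [-90.0, 0.0, 78.0]
wrist_force: [0.5, -0.1, -0.0]
finger_gap: 0.0066
at [5.041e-01 5.000e-04 3.789e-01] [-90.   0.  78.] q6 -83.8 F [ 0.5 -0.1 -0. ]
shift [-0.1  0.4 -0. ] rot [ 0.01  0.01 -0.01]
s -0.0414 T [-0.01  0.    0.01] gap 0.006597646307259859 tip s 0.0306
```

```bash
python3 -m handwheel '0 0 -3 0 0 0 -1;0 0 -2 0 0 0 -1;0 0 0 0 0 0 -1;0 0 0 0 0 0 -1;0 0 0 0 0 0 -0.5;0 0 0 0 0 0 -0.5;0 0 0 0 0 0 -0.3;0 0 0 0 0 0 -0.3'
python3 st.py
python3 - <<'E'
from h import *
im=grab_frame('scene');cv2.imwrite('pics/s3.png',im[:,:,::-1])
im=grab_frame('wrist');cv2.imwrite('pics/w13.png',im[:,:,::-1])
g=cv2.resize(cv2.cvtColor(im,7),None,fx=2,fy=2,interpolation=cv2.INTER_CUBIC)
for a in cv2.createLineSegmentDetector().detect(g)[0][:,0]/2:
    if np.hypot(a[2]-a[0],a[3]-a[1])>20 and 280<(a[0]+a[2])/2<450 and 180<(a[1]+a[3])/2<300: print(a.round(0))
E
```

```text
t: 46.4
eef_pos: [0.5092, -0.0005, 0.3792]
tcp_rot: [-90.0, 0.0, 78.0]
wrist_force: [-0.4, -0.0, 0.0]
finger_gap: 0.0303
at [ 5.092e-01 -5.000e-04  3.792e-01] [-90.   0.  78.] q6 -83.9 F [-0.4 -0.   0. ]
shift [-0.2  0.7 -0. ] rot [ 0.04  0.03 -0.  ]
s -0.0362 T [-0.    0.06 -0.06] gap 0.030328654600023187 tip s 0.0358
[343. 198. 384. 197.]
[384. 215. 354. 218.]
[351. 286. 352. 266.]
[328. 220. 342. 198.]
[351. 223. 347. 244.]
[356. 250. 366. 286.]
[284. 248. 285. 287.]
[345. 253. 340. 278.]
[309. 332. 326. 239.]
[381. 287. 372. 261.]
```

```bash
python3 -m handwheel '0 0 0 0 0 0 0.3;0 0 0 0 0 0 0.6;0 0 0 0 0 0 0.6;0 0 0 0 0 0 0.6;0 -3 0 0 0 0 0.6;0 -6 0 0 0 0 0.6;0 -10 0 0 0 0 0.6;0 -15 0 0 0 0 0.6'
python3 st.py
python3 -m handwheel '0 -20 0 0 0 0 0.6;0 -20 8 0 0 0 0.6;0 -20 8 0 0 0 0.6;0 -20 8 0 0 0 0.6;0 -10 8 0 0 0 0.6;0 0 0 0 0 0 0.6;0 0 0 0 0 0 0.6;0 0 0 0 0 0 0.6'
python3 - <<'E'
from h import *
s=sense();print(s['eef_pos'],s['tcp_rot'],s['wrist_force'])
c=camera_params('wrist');im=grab_frame('wrist');np.savez('w14.npz',**c);cv2.imwrite('pics/w14.png',im[:,:,::-1])
u=np.array([.978,-.208,0]);v=np.array([.208,.978,0]);C=np.array([.5446,-.0082,0])
for z in(.205,):
  for S in(-65,-40,-20,0,20,30,40): print(S,proj(c,C+u*S/1000+[0,0,z]).round(0),end=' ')
print()
for n in('scene','top'):
  k=camera_params(n);I=grab_frame(n);cv2.imwrite(f'pics/{n}9.png',I[:,:,::-1])
  for S in(-65,0,35): print(n,S,proj(k,C+u*S/1000+[0,0,.208]).round(1))
g=cv2.resize(cv2.cvtColor(im,7),None,fx=2,fy=2,interpolation=cv2.INTER_CUBIC)
for a in cv2.createLineSegmentDetector().detect(g)[0][:,0]/2:
    if np.hypot(a[2]-a[0],a[3]-a[1])>14 and 250<(a[0]+a[2])/2<400 and 60<(a[1]+a[3])/2<300: print(a.round(0))
E
```

```text
t: 47.3
eef_pos: [0.5086, -0.0005, 0.4133]
tcp_rot: [-89.8, 0.0, 78.0]
wrist_force: [-0.4, 0.4, -0.1]
finger_gap: 0.0683
at [ 5.086e-01 -5.000e-04  4.133e-01] [-89.8   0.   78. ] q6 -83.9 F [-0.4  0.4 -0.1]
shift [-0.  34.8 -0.1] rot [-0.19  0.02 -0.03]
s -0.0368 T [ 0.01 -0.03  0.04] gap 0.06825835469138154 tip s 0.0352
t: 48.1
eef_pos: [0.4761, 0.0063, 0.5173]
tcp_rot: [-90.5, -0.0, 78.0]
wrist_force: [0.3, 0.5, 0.1]
finger_gap: 0.0682
[0.47610349 0.00634401 0.51725599] [-9.04565321e+01 -4.14538309e-02  7.80161206e+01] [0.32118928 0.45969395 0.10514938]
-65 [318. 191.] -40 [318. 219.] -20 [318. 241.] 0 [318. 262.] 20 [318. 281.] 30 [318. 291.] 40 [318. 300.] 
scene -65 [300.2 189.4]
scene 0 [312.7 200.3]
scene 35 [319.8 206.6]
top -65 [340.5 214. ]
top 0 [344.9 187.9]
top 35 [347.2 174.2]
[398. 306. 396. 273.]
[357. 200. 337. 200.]
[332. 190. 356. 190.]
[335. 204. 334. 219.]
[322. 213. 325. 199.]
[303. 287. 304. 270.]
[292. 267. 277. 272.]
[328. 238. 337. 249.]
[276. 272. 251. 292.]
[284. 161. 300. 164.]
[362. 250. 390. 251.]
[372. 280. 357. 271.]
[260. 232. 275. 222.]
[269. 214. 249. 216.]
[247. 252. 254. 238.]
[384. 291. 372. 280.]
[349. 235. 362. 250.]
[270.  61. 274.  85.]
[275. 102. 278. 122.]
[256. 144. 251. 109.]
[343. 263. 359. 265.]
[383. 281. 390. 294.]
[397. 273. 398. 255.]
[365. 254. 338. 253.]
[339. 259. 354. 260.]
```

```bash
python3 - <<'E'
from h import *
a=cv2.imread('pics/scene9.png',0)
print('cols',list(range(294,330,1))[::1][0],'..');
for y in range(184,216): print(y,' '.join('%3d'%q for q in a[y,292:334]))
E
```

```text
cols 294 ..
184 172 172 172 172 171 171 170 170 170 171 171 171 172 173 170 170 170 171 170 172 170 170 171 168 168 169 169 169 170 169 170 167 168 170 170 169 170 170 169 169 170 170
185 174 172 172 171 171 170 172 172 170 171 171 172 171 169 170 171 170 169 168 170 170 170 168 168 170 168 170 170 170 168 169 169 170 170 169 169 171 171 169 169 171 170
186 172 172 172 172 171 171 171 170 172 172 171 172 170 170 171 169 168 170 170 170 169 169 169 167 170 167 169 168 169 169 169 168 169 169 171 169 170 170 169 171 169 170
187 172 173 171 172 171 170 170 171 174 171 170 170 172 170 170 170 169 170 169 169 168 169 168 169 168 169 169 170 168 170 169 169 169 169 169 171 170 170 169 168 169 170
188 171 172 171 171 172 171 172 171 170 170 171 169 170 170 170 169 170 170 169 168 167 170 167 169 171 170 168 167 170 171 170 169 169 170 169 170 169 170 169 170 170 169
189 172 173 171 173 171 174 171 171 170 170 170 165 160 163 169 169 170 168 170 170 170 168 170 169 169 169 169 170 169 169 169 169 170 170 170 168 171 171 169 171 170 170
190 172 173 173 172 173 171 170 170 170 170 164 141 122 
[... 3715 characters left out ...]
 167 165 165
212 171 170 171 165 129  96  85  87  86  88  94 102 104  95  85  86  87  86  86  94 109 100  88  88  97 127 154 166 167 165 166 166 166 165 165 167 165 164 164 166 164 164
213 171 170 172 167 142 109  93  85  88 102 116 137 138 120  98  89  89  90  93 102 122 107  86  82 100 145 167 167 167 167 165 166 165 166 166 166 166 164 164 165 166 165
214 169 169 169 168 160 143 118 107 113 135 150 162 167 151 121  97  91 110 127 138 152 135 101  81  97 142 163 167 166 167 165 166 166 166 166 165 164 165 164 165 164 163
215 170 170 170 169 170 167 150 142 148 162 168 173 171 167 151 126 109 125 154 164 164 152 120  93  96 131 157 166 167 167 167 165 164 164 165 165 164 164 164 164 164 163
```

```bash
python3 -m handwheel '0 -10 8 0 0 0 0.6;0 -10 8 0 0 0 0.6;0 -10 8 0 0 0 0.6;0 0 0 0 0 0 0.6;0 0 0 0 0 0 0.6;0 0 0 0 0 0 0.6;0 0 0 0 0 0 0.6;0 0 0 0 0 0 0.6'
python3 - <<'E'
from h import *
I=grab_frame('scene')[:,:,::-1];cv2.imwrite('pics/scene10.png',I)
a=cv2.imread('pics/scene9.png').astype(int);o=cv2.imread('pics/scene0.png').astype(int)
print('pin patch change',abs(I[186:216,296:330].astype(int)-a[186:216,296:330]).max())
for n,(x0,y0,x1,y1) in dict(jug=(334,170,364,212),spat=(362,172,426,202),cap=(230,310,260,335)).items(): print(n,abs(I[y0:y1,x0:x1].astype(int)-o[y0:y1,x0:x1]).max(2).mean().round(1))
print(sense()['wrist_force'].round(1)); sign_off()
E
```

```text
t: 49.05
eef_pos: [0.4503, 0.0118, 0.5483]
tcp_rot: [-90.3, -0.0, 78.0]
wrist_force: [0.1, 0.0, -0.1]
finger_gap: 0.0684
pin patch change 83
jug 2.0
spat 1.6
cap 1.6
[-0.5 -1.2 -1.3]
the job is handed in; nothing more can be done
```

```bash
python3 - <<'E'
import cv2,numpy as np
a=cv2.imread('pics/scene9.png',0).astype(int);b=cv2.imread('pics/scene10.png',0).astype(int)
d=abs(a-b);ys,xs=np.nonzero(d[184:218,290:335]>25);print(len(xs),(xs.min()+290,xs.max()+290,ys.min()+184,ys.max()+184))
for y in range(188,209,2): print(y,b[y,300:322])
E
```

```text
55 (np.int64(296), np.int64(310), np.int64(192), np.int64(214))
188 [171 170 169 170 170 170 170 169 170 169 168 168 168 168 169 167 168 170
 168 168 170 169]
190 [171 170 163 144 127 132 152 166 169 168 169 170 170 170 170 169 169 168
 168 168 168 168]
192 [170 169 154 117  73  60  79 112 137 154 167 171 172 174 170 159 153 163
 168 169 170 170]
194 [170 170 171 165 146 111  72  61  61  74  96 115 125 123 106  86 111 156
 170 170 169 169]
196 [169 170 169 171 170 167 140 100  68  46  41  49  59  55  49  56 108 156
 170 170 169 170]
198 [170 167 168 169 168 169 171 174 148  93  49  51  54  58  54  66 125 169
 179 175 171 168]
200 [170 170 170 169 167 166 160 160 147 108  75  65  67  55  54  73 110 136
 146 160 167 169]
202 [169 169 169 169 170 168 159 127 114 102  98 103  96  69  59  68  74  81
 110 154 162 152]
204 [168 168 170 169 170 171 168 130  90  84  92  96  91  79  59  55  63  72
  95 111 119 130]
206 [153 163 169 171 168 171 167 131  93  84  91  89  88  92  87  75  60  59
  85 114 132 155]
208 [104 150 168 170 173 172 167 139 104  89  89  89  88  91  91  90  86  92
 120 145 159 166]
```

I closed the bolt and handed the job in at about 49 s, well inside the 72 s limit.

**What was done**
- **Bolt:** I pushed it upright with closed fingers. On the first try the fingers slid over its tip. On the second they pushed it up to its stop, where about 16 N no longer moved it.
- **Nut:** I wound it down about 1.4 turns by its posts until it bottomed, which showed as a clear torque rise. I then backed it about 23–26° to the first position where slot and hole line up. During a rewind a finger brushed a post with about 9 N, and the nut was wound to the bottom after that.
- **Pin:** I pushed it through slot and hole from the outer side, with under 2 N of resistance, and let go. I lifted the gripper clear so it touches nothing.

**Last checks**
- **Pin:** The scene picture shows the pin running through, with its tip past the crown. The gripper's travel puts the tip about 35 mm past the bolt's axis; the picture suggests nearer 28 mm, and the crown ends at about 18 mm. After release the pin tilted about 7° sideways and its leg swung partly down.
- **Nut angle:** The arm edges suggested it sat about 3° low, while the post circles suggested it was aligned. I left it there; the pin went in freely.
- **Movement after release:** Comparing the last two scene pictures gave a brightness change of up to 83 around the pin, and I handed the job in before looking into it. Afterwards I found the tip pixels almost unchanged. The change lay along the bolt's outer side and the outer part of the pin, and took in some pixels of the hanging leg. It could be the moving arm's shadow or the leg still swinging; I did not establish which.
- **Other things:** The jug, spatula and end cap are unchanged in the picture.

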